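# Set the hold-down on the planing jig

## Robot

A 6-joint arm with a two-finger parallel gripper is mounted at the origin on the work surface. World frame = base frame: x ahead of the robot, y to its left, z up, the work surface at z = 0. Lengths are in m, angles in degrees, forces in N, time in s.
With the tool pointing down it reaches from about 0.375 to 0.9 m from the base axis. Payload 3.1 kg.
Tool frame: the origin (TCP) lies on the centre line of the jaws, within the pads' length; the fingertips stand 25 mm ahead of it and the grasp point (between the pads) lies 6 mm ahead of it; z points along the fingers, y is the line along which they close (so a half turn about z gives the same grasp; the last joint's range is limited). The gripper opens to 87 mm and grips with 3 to 60 N. Pads are 19 mm wide; open, the fingers measure 117 mm over their backs; the gripper's body (75 mm by 190 mm) begins 51 mm behind the grasp point.
Start: joints at [-73.826, 30.224, 82.088, -0, 67.689, -10.227], TCP at [0.278, -0.56, 0.248] pointing down, gripper open.
Joint ranges: [-176.69, 176.69], [-43.24, 126.21], [12.49, 139.97], [-82, 262], [0, 151.66], [-163.58, 163.58]. Speed limits (degrees/s): [159.86, 159.86, 180, 180, 180, 180].

## Interface

Orientations are given as a 3x3 rotation matrix whose columns are the frame's x, y, z axes.
In Python, from rig import * gives the robot as it stands.
- The arm moves only by the tool step_arm, never from a script. Its argument "steps" is a list of rows, each a list of 7 numbers: the shift along the tool's x, y, z normalised to -1 to 1, where 1 is 0.3 m, then the turn, a rotation vector about the tool's x, y, z normalised to -1 to 1, where 1 is 45 degrees, then the gripper's target within -1 to 1 (shut at 1, half-way at 0, fully open at -1). A call has 1 to 8 rows; each row is the pose to reach, as a shift and turn from the pose commanded when the call began, along the tool's axes at that moment; what a row does not reach only later rows make up. A row lasts 1/12 s, in which the tool goes at most 41.7 mm and 7.16 degrees, less where a joint would pass 70% of its speed; a pose out of reach is approached as far as the arm can. A call with a number of a shift or a turn outside -1 to 1 is refused whole. A call with a gripper value outside its range is refused whole. The fingers move at their own pace and stop on an object; the grip force is fixed at half the most. Time passes only in rows, so rows that repeat a pose let the fingers close. It gives the time, the measured TCP pose, the force, the opening and the grip force at its end, in the units of the state.
- read_state(): the state, without advancing time (a new reading comes with each control period).
- capture(name): name is "scene" or "top"; returns a dict with "image" (420x560x3 uint8, red, green, blue), "vertical_fov" (degrees; the focal length in pixels is half the picture's height over the tangent of half this angle, whatever the lens; pixels are square), "cx", "cy" (the principal point, pixels), "world_from_camera" (4x4, takes a point from camera to world coordinates). Camera axes: x right, y down, z forward; pixel columns grow to the right and rows downward; lengths in m; the calibration is good to about 2 mm. A picture is of the moment at which its call begins. There is no depth.
- hand_in(): hands the job in; it is judged then, once.
The state is a dict: "time_s": time; "joint_positions": joint angles; "qvel": joint speeds; "tau": joint torques, N m; "position": TCP position; "tcp_rot": TCP orientation; "force": force on the tool from outside, world axes, zero at the start; "moment": the same for the moment, N m; "opening": opening from 0.0 (shut) to 1.0 (fully open); "grasp_force": force on a finger pad.
Only numpy, scipy, OpenCV 4.12 (cv2) and the standard library are available. Lean on these libraries where they do the work, as an engineer would, in place of code of your own. Each camera call takes 0.05 s, during which the arm holds its last target. There are 200 camera calls.

## Task

The hold-down on the planing jig was set for thicker stock, so its rubber foot now hangs clear of the plywood strip. Back off the brass jam nut, screw the spindle down by its square end until the foot just touches the strip and then about a quarter turn more, so that it grips without crushing the veneer, and nip the jam nut up hand-tight again. Do not disturb the strip or the things lying about.

Things in the scene. Friction and masses are not known exactly. Their poses are not given: they have to be found in the camera images.
- nut_mid (a point): Centre of the brass jam nut: hexagon, 27 mm across flats, 31 mm over corners, 14 mm high, on the vertical spindle. z up along the spindle; flats face along x of this frame and every 60 degrees from it. It bears on the flat top of the bracket's boss (27 mm across, standing 8 mm above the arm). Right-hand thread, 4 mm per turn: anticlockwise from above loosens and raises it.
- nut (a joint): Turn of the jam nut, rad: about 0 as found (tight), grows as it is unscrewed, to a stop at 5. Breaking loose takes up to 0.4 N m; beyond 0.25 it is loose, 0.03 N m. On tightening it bites at 0.25 and the torque rises evenly to about 0.35 N m at 0 and on below; it stays where left, springing back under 0.1 rad. While it is tight the spindle cannot be turned.
- square_mid (a point): Centre of the steel square on the spindle's top end, above the nut: 12 mm across flats, 16.5 mm high. z up along the spindle; flats face along x and y. About 27 mm above the nut's centre as found. Right-hand: clockwise from above screws it down. Nut loose, it turns with 0.03 N m; once the foot bears, rubbing adds 0.01 to 0.015 N m per newton in motion, about 0.008 when held still.
- spindle: Steel spindle, thread 16 mm x 4 mm per turn, in the bracket's boss, with all it carries: the square on top and, below the arm, a rubber foot 48 mm across that turns with it, 0.7 to 3.2 mm clear of the strip as found. A quarter turn past first touch squeezes the rubber 1 mm, some 18 N. Origin: not the foot but the point on the axis level with the boss top; z up; it does not rise or fall.
- strip: Loose plywood strip lying on the jig's board along the fence, under the foot: 90 mm wide (x), 300 mm long (y), 9 mm thick, one end planed to a scarf. Origin: centre of its underside, z up.
- clamp: Blue cast hold-down bracket, bolted in the T-track behind the fence: foot plate 40 x 66 mm, column, arm 22 mm wide towards -x of this frame, ending in the boss that carries the spindle 98 mm from the origin (x = -0.098, y = 0); boss top 72 mm above the origin, arm top 64 mm. Origin: centre of the foot plate's underside. Fixed.
- jig: Planing jig fixed on the bench: brown hardboard-faced board 240 mm (x) x 360 mm (y) x 18 mm with a 22 mm high wooden fence along y. Origin: centre of the board's underside.
- rasp: Saw rasp with a red wooden handle, 295 mm long, 35 mm wide, lying on the bench; leave it alone. Origin under the blade's root.
- plane: Steel block plane 160 x 50 mm, 45 mm high, on the bench; leave it alone. Origin: centre of its sole.
- pencil: Red flat carpenter's pencil, 150 x 13 x 8 mm, lying on the jig's board on the robot's side of the strip; leave it alone. Origin: centre of its underside.

How it is judged (in metres and radians):
On the way, in this order (a step that is already met when the one before it is completed fails the run):
1. the jam nut is backed off (value of joint nut above 0.3 rad), for 0.1 s.
2. with the nut still loose, the foot bears on the strip with about a quarter turn's squeeze (value of joint nut above 0.25 rad and contact force between spindle and strip between 11 and 26 N), for 0.2 s.
At the end, for the whole second after the job is handed in: The jam nut is tight again (joint below 0.10 rad) and the foot presses the strip with 11 to 26 N, which is 0.15 to 0.36 turn past first touch (value of joint nut below 0.1 rad and contact force between spindle and strip between 11 and 26 N).
It fails at once if the foot crushes the strip (contact force between spindle and strip above 40 N).
It fails at once if the strip is shifted more than 8 mm (distance of strip from where it was at the start of the episode above 0.008 m).
It fails at once if a bystander is moved more than 15 mm (distance of any of rasp, plane, pencil from where it was at the start of the episode above 0.015 m).
It also fails if it takes over 72 s, if anything falls off the work surface, if the arm or the gripper's body presses on something with over 40 N, if the wrist force passes 120 N, or if a joint passes its speed limit or range.

## Working session

There is one attempt and no reset: what is moved stays moved. The work goes in short steps, Python scripts to look and compute and a tool call to move; the robot and the scene stay as the last step left them, time stands still between calls to the robot, and variables do not carry over. Pictures are saved under pics/ and viewed, at most 10 in all, crops included, and the job is handed in when it is done.

Besides the shell and the picture viewer there is one more tool, called after ">>>" by a JSON object that holds its "fn" and its "kwargs", one argument or row to a line. step_arm: Moves the arm, as the interface text tells. Scaled input: -1 to 1 covers 0.3 m each way for a shift and 45 degrees each way for a turn. Its arguments: {"type":"object","properties":{"steps":{"type":"array"}},"required":["steps"]}

```bash
ls; mkdir -p pics
cat > h.py <<'E'
from rig import *
import numpy as np, cv2
def cam(n):
    c=capture(n); f=c["image"].shape[0]/2/np.tan(np.radians(c["vertical_fov"])/2)
    return c,f
def save(n,fn,box=None,s=1):
    c,f=cam(n); im=cv2.cvtColor(c["image"],cv2.COLOR_RGB2BGR)
    if box: im=im[box[1]:box[3],box[0]:box[2]]
    cv2.imwrite("pics/"+fn,cv2.resize(im,None,fx=s,fy=s,interpolation=cv2.INTER_CUBIC)); return c,f
def ray(c,f,u,v):
    T=np.array(c["world_from_camera"]); d=T[:3,:3]@np.array([(u-c["cx"])/f,(v-c["cy"])/f,1]); return T[:3,3],d
def atz(c,f,u,v,z):
    o,d=ray(c,f,u,v); return o+d*(z-o[2])/d[2]
def proj(c,f,p):
    T=np.array(c["world_from_camera"]); q=T[:3,:3].T@(np.array(p)-T[:3,3]); return np.array([c["cx"]+f*q[0]/q[2],c["cy"]+f*q[1]/q[2]])
E
python3 - <<'E'
from h import *
for n in("scene","top"):
    c,f=save(n,n+"1.png"); print(n,f,c["cx"],c["cy"],np.round(c["world_from_camera"],3))
s=read_state();print(s)
E
```

```text
pics
scene 417.7401617231996 277.2556725232972 212.79995680193647 [[-0.375  0.774 -0.51   1.129]
 [ 0.927  0.306 -0.218  0.236]
 [-0.012 -0.554 -0.832  0.988]
 [ 0.     0.     0.     1.   ]]
top 391.29823480300485 273.9889025831918 212.44092391916072 [[ 0.019 -0.998  0.055  0.531]
 [-1.    -0.02  -0.023  0.005]
 [ 0.024 -0.054 -0.998  1.033]
 [ 0.     0.     0.     1.   ]]
{'time_s': 0.1, 'joint_positions': array([-7.38271852e+01,  3.02752685e+01,  8.21482132e+01, -7.07584014e-05,
        6.76877107e+01, -1.02270123e+01]), 'qvel': array([-0.06164581, -0.07021277, -0.08597379, -0.02655254,  0.00767563,
       -0.05120334]), 'tau': array([ 2.85967126e-04, -4.40983057e+01, -1.77150679e+01,  6.35511219e-02,
        5.34050690e-02, -5.15417878e-05]), 'position': array([ 0.27775556, -0.55922494,  0.24665657]), 'tcp_rot': array([[ 8.95712986e-01,  4.44632380e-01, -5.41643626e-04],
       [ 4.44632577e-01, -8.95711113e-01,  1.86355491e-03],
       [ 3.43440639e-04, -1.91004274e-03, -9.99998117e-01]]), 'force': array([ 0.24282846, -0.07346479,  0.34453218]), 'moment': array([-0.04457155, -0.02841139, -0.0036643 ]), 'grasp_force': 0.0, 'opening': 1.0012458982450663}
```

View pics/scene1.png

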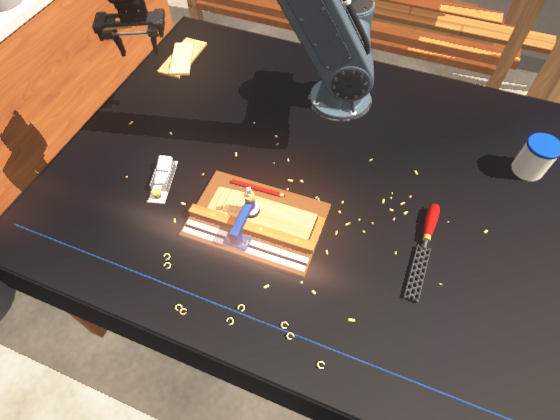

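View pics/top1.png

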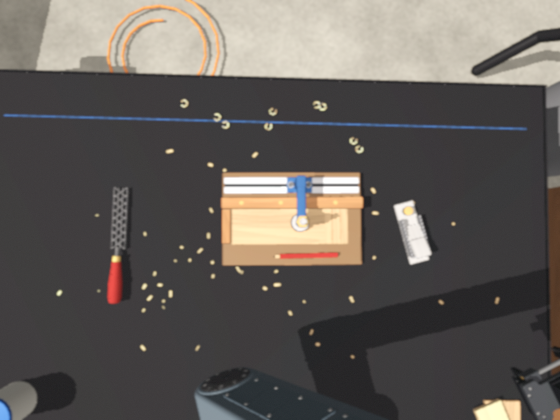

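The clamp sits near top px (302,200), with the spindle at about (300,222); in the scene view the spindle is at about (250,195). I'll zoom in on both.

Run:
```python
from h import *
import cv2
def crop(n,b,s):
    c,f=cam(n); im=cv2.cvtColor(c["image"],cv2.COLOR_RGB2BGR)[b[1]:b[3],b[0]:b[2]]
    return cv2.resize(im,None,fx=s,fy=s,interpolation=cv2.INTER_CUBIC)
a=crop("top",(272,172,322,242),8); b=crop("scene",(225,175,275,245),8)
cv2.imwrite("pics/zoom.png",np.hstack([a,b]))
```

```text
(no output)
```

View pics/zoom.png

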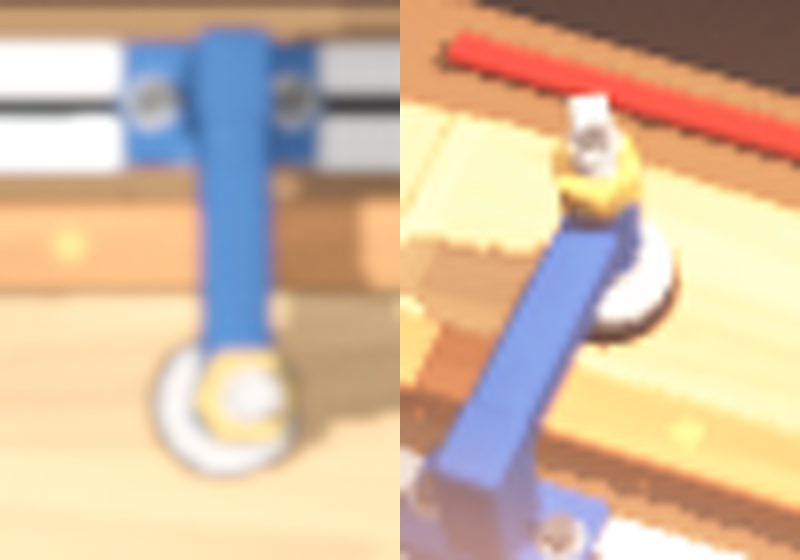

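Run:
```python
from h import *
c,f=cam("top"); d,g=cam("scene")
def tri(a,b):
    o1,d1=ray(c,f,*a);o2,d2=ray(d,g,*b)
    A=np.c_[d1,-d2];t=np.linalg.lstsq(A,o2-o1,rcond=None)[0]
    p,q=o1+d1*t[0],o2+d2*t[1];return (p+q)/2,np.linalg.norm(p-q)
print("sqtop",tri((303.5,221.3),(248.5,188.2)))
print("nut",tri((302.6,221.4),(250,197)))
print("sqtop at .132",atz(c,f,303.5,221.3,.132),atz(d,g,248.5,188.2,.132))
print("nut top .104",atz(c,f,302.6,221.4,.104))
# arm direction: edge centreline top px at arm top .082
a=atz(c,f,272+237/8,172+180/8,.082);b=atz(c,f,272+239/8,172+320/8,.082);print(a,b,np.degrees(np.arctan2(*(b-a)[1::-1])))
# jig edge direction from board corners, top view
p=atz(c,f,222,265,.018);q=atz(c,f,361,265,.018);print(p,q,np.linalg.norm(p-q),np.degrees(np.arctan2(-(q-p)[0],-(q-p)[1])) )
for z in (.104,.09): print(z)
```

```text
sqtop (array([ 0.56133973, -0.08436258,  0.13314837]), np.float64(0.0003022177899977173))
nut (array([ 0.56174633, -0.08446597,  0.09527974]), np.float64(0.002869440247752052))
sqtop at .132 [ 0.56132237 -0.08433502  0.132     ] [ 0.56062303 -0.08493858  0.132     ]
nut top .104 [ 0.56198004 -0.08496629  0.104     ]
[ 0.62843614 -0.08371577  0.082     ] [ 0.58560379 -0.08497776  0.082     ] -178.31235770724376
[0.44859886 0.11266729 0.018     ] [ 0.45475131 -0.2467247   0.018     ] 0.3594446459517319 -0.9807541538267806
0.104
0.09
```

```bash
cat > fit.py <<'E'
from h import *
X,Y=.5613,-.0846
def prism(n,r,z0,z1,a):
    t=np.radians(a)+np.pi/n+2*np.pi/n*np.arange(n)
    return np.array([[X+r*np.cos(q),Y+r*np.sin(q),z] for z in(z0,z1) for q in t])
def rend(c,f,P,off,b,s=8):
    p=np.array([proj(c,f,q) for q in P])+off+.5-np.array(b[:2])
    m=np.zeros(((b[3]-b[1])*s,(b[2]-b[0])*s),np.float32)
    cv2.fillConvexPoly(m,cv2.convexHull((p*s).astype(np.int32)),1)
    return cv2.resize(m,None,fx=1/s,fy=1/s,interpolation=cv2.INTER_AREA)
def run(n,b,off0,kind):
    c,f=cam(n); im=c["image"][b[1]:b[3],b[0]:b[2]].astype(np.float32)
    R,B=im[...,0],im[...,2]
    S=(R-B)/(R+B+1) if kind=="nut" else -(R-B)/(R+B+1)+0*R
    out=[]
    for a in np.arange(0,60 if kind=="nut" else 90,5):
        P=prism(6,.0156,.0900,.104,a) if kind=="nut" else prism(4,.0085,.1155,.132,a)
        best=(-9,)
        for dx in np.arange(-1.5,1.6,.25):
            for dy in np.arange(-1.5,1.6,.25):
                m=rend(c,f,P,(dx,dy),b)
                if kind=="nut":
                    m=m*(1-rend(c,f,prism(4,.0085,.104,.132,0),(dx,dy),b))
                v=np.corrcoef(m.ravel(),S.ravel())[0,1]
                if v>best[0]: best=(round(float(v),3),dx,dy)
        out.append((int(a),)+tuple(map(float,best)))
    print(n,kind,*out,sep="\n")
if __name__=="__main__":
    run("top",(293,212,313,231),0,"nut"); run("scene",(239,184,261,206),0,"nut")
    run("top",(297,215,310,228),0,"sq"); run("scene",(242,182,257,200),0,"sq")
E
python3 fit.py
python3 - <<'E'
from h import *
o=[]
for n,b in(("top",(292,210,317,235)),("scene",(238,180,263,205))):
    c,f=cam(n);im=cv2.cvtColor(c["image"],cv2.COLOR_RGB2BGR)[b[1]:b[3],b[0]:b[2]]
    im=(im.astype(float)/255)**1.8*255
    o.append(cv2.resize(im.astype(np.uint8),None,fx=16,fy=16,interpolation=cv2.INTER_LANCZOS4))
cv2.imwrite("pics/z2.png",np.hstack(o))
E
```

```text
top
nut
(0, 0.308, 0.5, -0.5)
(5, 0.31, 0.5, -0.5)
(10, 0.307, 0.5, -0.5)
(15, 0.303, 0.5, -0.5)
(20, 0.297, 0.5, -0.5)
(25, 0.294, 0.75, -0.5)
(30, 0.296, 0.75, -0.5)
(35, 0.291, 0.75, -0.5)
(40, 0.295, 0.5, -0.5)
(45, 0.297, 0.5, -0.5)
(50, 0.299, 0.5, -0.5)
(55, 0.307, 0.5, -0.5)
scene
nut
(0, 0.13, 0.0, -0.75)
(5, 0.132, 0.0, -0.75)
(10, 0.133, 0.0, -0.75)
(15, 0.13, 0.0, -0.75)
(20, 0.13, 0.0, -0.75)
(25, 0.128, 0.0, -0.75)
(30, 0.126, 0.0, -0.75)
(35, 0.128, 0.0, -0.75)
(40, 0.13, 0.0, -0.75)
(45, 0.132, 0.0, -0.75)
(50, 0.133, 0.0, -0.75)
(55, 0.133, 0.0, -0.75)
top
sq
(0, 0.518, -0.25, -0.5)
(5, 0.517, -0.25, -0.5)
(10, 0.514, -0.25, -0.5)
(15, 0.513, -0.5, -0.5)
(20, 0.512, -0.25, -0.5)
(25, 0.511, -0.25, -0.5)
(30, 0.511, -0.5, -0.5)
(35, 0.512, -0.25, -0.5)
(40, 0.512, -0.25, -0.5)
(45, 0.513, -0.25, -0.5)
(50, 0.513, -0.25, -0.5)
(55, 0.512, -0.25, -0.5)
(60, 0.512, -0.5, -0.5)
(65, 0.51, -0.5, -0.5)
(70, 0.512, -0.25, -0.5)
(75, 0.512, -0.5, -0.5)
(80, 0.513, -0.25, -0.5)
(85, 0.515, -0.25, -0.5)
scene
sq
(0, 0.619, 0.0, 1.25)
(5, 0.623, 0.0, 1.25)
(10, 0.622, 0.0, 1.5)
(15, 0.623, -0.25, 0.75)
(20, 0.625, -0.25, 0.75)
(25, 0.624, -0.25, 0.5)
(30, 0.618, -0.25, 0.5)
(35, 0.625, -0.25, 0.5)
(40, 0.629, 0.0, 0.5)
(45, 0.632, 0.0, 0.75)
(50, 0.632, 0.0, 0.5)
(55, 0.63, 0.0, 0.75)
(60, 0.628, 0.0, 1.0)
(65, 0.626, 0.0, 1.0)
(70, 0.624, 0.0, 1.0)
(75, 0.625, 0.0, 1.0)
(80, 0.623, 0.0, 1.0)
(85, 0.622, 0.0, 1.25)
```

View pics/z2.png

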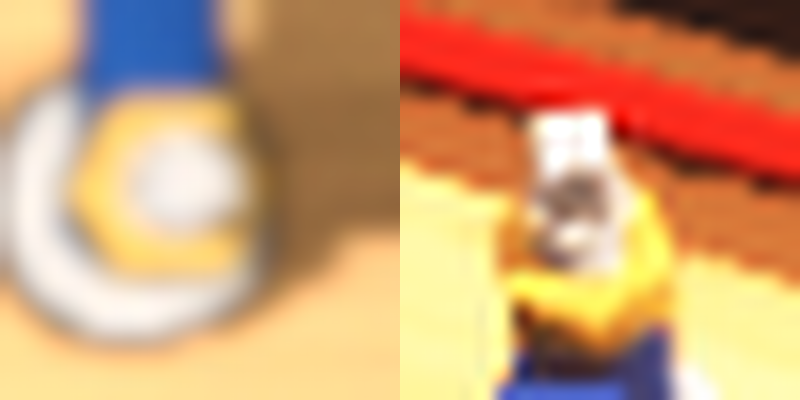

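Top view: brass hex with a corner at left (75,190) and flats at the top and bottom, so flats face along world x (about 0°). The square faces roughly 20° off; it will self-align once the nut is loose. Moving above the nut now.

```bash
cat > go.py <<'E'
import sys
from h import *
from scipy.spatial.transform import Rotation as Ro
# target x y z heading(deg of tool y)
def delta(x,y,z,h):
    s=read_state();R=np.array(s["tcp_rot"]);t=np.radians(h)
    ty=np.array([np.cos(t),np.sin(t),0]);tz=np.array([0,0,-1.]);G=np.c_[np.cross(ty,tz),ty,tz]
    return R.T@(np.array([x,y,z])-s["position"])/.3, Ro.from_matrix(R.T@G).as_rotvec(degrees=True)/45
def st():
    s=read_state();R=np.array(s["tcp_rot"])
    print("t",round(s["time_s"],2),"pos",np.round(s["position"],4),"h",round(float(np.degrees(np.arctan2(R[1,1],R[0,1]))),2),"tz",np.round(R[:,2],3),"F",np.round(s["force"],2),"M",np.round(s["moment"],3),"open mm",round(s["opening"]*87,2),"gf",round(s["grasp_force"],1),"j6",round(s["joint_positions"][5],1))
if __name__=="__main__":
    st()
    if len(sys.argv)>1:
        a,b=delta(*map(float,sys.argv[1:5]));print(np.round(a,4),np.round(b,4))
E
python3 go.py .5613 -.0846 .25 -63.6
```

```text
t 0.6 pos [ 0.278  -0.5598  0.2476] h -63.6 tz [ 0. -0. -1.] F [-0.64  0.14  0.62] M [-0.015  0.035 -0.024] open mm 86.91 gf 0.0 j6 -10.2
[ 1.5503 -0.9988 -0.0082] [0.0001 0.     0.    ]
```

>>> {"fn": "step_arm", "kwargs": {
  "steps": [
    [0.8,-0.5,0,0,0,0,-1],
    [0.8,-0.5,0,0,0,0,-1],
    [0.8,-0.5,0,0,0,0,-1],
    [0.8,-0.5,0,0,0,0,-1],
    [0.8,-0.5,0,0,0,0,-1],
    [0.8,-0.5,0,0,0,0,-1],
    [0.8,-0.5,0,0,0,0,-1],
    [0.8,-0.5,0,0,0,0,-1]
  ]
}}

```text
time_s: 1.27
position: [0.4281, -0.3128, 0.2477]
tcp_rot: [[0.893, 0.45, 0.0], [0.45, -0.893, 0.004], [0.002, -0.003, -1.0]]
force: [-0.6, -0.2, 0.2]
opening: 0.998
grasp_force: 0.0
```

>>> {"fn": "step_arm", "kwargs": {
  "steps": [
    [0.75,-0.5,0,0,0,-0.7,-0.3],
    [0.75,-0.5,0,0,0,-0.7,-0.3],
    [0.75,-0.5,0,0,0,-0.7,-0.3],
    [0.75,-0.5,0,0,0,-0.7,-0.3],
    [0.75,-0.5,0,0,0,-0.7,-0.3],
    [0.75,-0.5,0,0,0,-0.7,-0.3],
    [0.75,-0.5,0,0,0,-0.7,-0.3],
    [0.75,-0.5,0,0,0,-0.7,-0.3]
  ]
}}

```text
time_s: 1.93
position: [0.563, -0.081, 0.2477]
tcp_rot: [[0.527, 0.85, 0.002], [0.85, -0.527, 0.001], [0.002, 0.001, -1.0]]
force: [0.5, -1.0, 0.0]
opening: 0.653
grasp_force: 0.0
```

```bash
python3 go.py .5613 -.0846 .16 0
```

```text
t 1.93 pos [ 0.563  -0.081   0.2477] h -31.81 tz [ 0.002  0.001 -1.   ] F [ 0.5  -1.02  0.  ] M [ 0.013 -0.088  0.05 ] open mm 56.81 gf 0.0 j6 12.3
[-0.0139  0.0011  0.2924] [ 0.0022 -0.0016 -0.7069]
```

>>> {"fn": "step_arm", "kwargs": {
  "steps": [
    [-0.014,0.001,0.29,0,0,-0.707,-0.3],
    [-0.014,0.001,0.29,0,0,-0.707,-0.3],
    [-0.014,0.001,0.29,0,0,-0.707,-0.3],
    [-0.014,0.001,0.29,0,0,-0.707,-0.3],
    [-0.014,0.001,0.29,0,0,-0.707,-0.3],
    [-0.014,0.001,0.29,0,0,-0.707,-0.3],
    [-0.014,0.001,0.29,0,0,-0.707,-0.3]
  ]
}}

```text
time_s: 2.52
position: [0.5589, -0.0892, 0.1606]
tcp_rot: [[0.008, 1.0, 0.0], [1.0, -0.008, -0.0], [-0.0, 0.0, -1.0]]
force: [0.0, 0.2, 0.1]
opening: 0.655
grasp_force: 0.0
```

```bash
python3 go.py .5613 -.0846 .117 0
python3 - <<'E'
from h import *
o=[]
for n,b in(("top",(270,190,330,250)),("scene",(220,155,280,215))):
    c,f=cam(n);im=cv2.cvtColor(c["image"],cv2.COLOR_RGB2BGR)[b[1]:b[3],b[0]:b[2]]
    o.append(cv2.resize(im,None,fx=6.5,fy=6.5,interpolation=cv2.INTER_CUBIC))
cv2.imwrite("pics/z3.png",np.hstack(o))
E
```

```text
t 2.52 pos [ 0.5589 -0.0892  0.1606] h -0.44 tz [ 0. -0. -1.] F [0.01 0.16 0.08] M [ 0.017 -0.057  0.009] open mm 56.95 gf 0.0 j6 -19.9
[0.0156 0.0077 0.1452] [ 0.      0.0005 -0.0098]
```

View pics/z3.png

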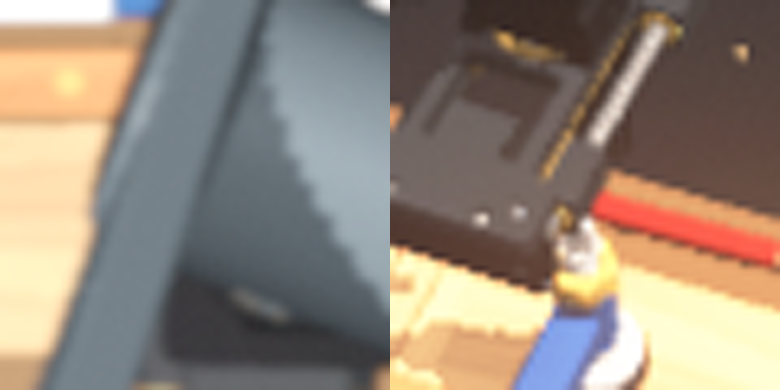

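The gripper hangs over the spindle, with the nut visible in the scene crop at (585,275). The pose matches the plan, so I'll correct the offset and descend to tip height 0.092.

>>> {"fn": "step_arm", "kwargs": {
  "steps": [
    [0.0156,0.0077,0.05,0,0,-0.01,-0.3],
    [0.0156,0.0077,0.1,0,0,-0.01,-0.3],
    [0.0156,0.0077,0.145,0,0,-0.01,-0.3],
    [0.0156,0.0077,0.145,0,0,-0.01,-0.3],
    [0.0156,0.0077,0.145,0,0,-0.01,-0.3]
  ]
}}

```text
time_s: 3.03
position: [0.5633, -0.084, 0.1171]
tcp_rot: [[-0.002, 1.0, 0.004], [1.0, 0.002, -0.001], [-0.001, 0.004, -1.0]]
force: [4.5, -0.3, -2.3]
opening: 0.65
grasp_force: 2.0
```

```bash
python3 go.py .5613 -.0846 .117 0
```

```text
t 3.03 pos [ 0.5633 -0.084   0.1171] h 0.1 tz [ 0.004 -0.001 -1.   ] F [ 4.53 -0.29 -2.34] M [ 0.038 -0.737  0.063] open mm 56.52 gf 2.0 j6 -19.9
[-0.0021 -0.0066  0.0002] [0.0051 0.0011 0.0022]
```

>>> {"fn": "step_arm", "kwargs": {
  "steps": [
    [0,0,0,0,0,0,-0.3],
    [0,0,0,0,0,0,-0.3],
    [0,0,0,0,0,0,-0.3]
  ]
}}

```text
time_s: 3.28
position: [0.5632, -0.0839, 0.1179]
tcp_rot: [[-0.002, 1.0, 0.004], [1.0, 0.002, -0.001], [-0.001, 0.004, -1.0]]
force: [5.1, 0.2, -3.9]
opening: 0.652
grasp_force: 2.8
```

```bash
python3 go.py .5613 -.0846 .117 0
```

```text
t 3.28 pos [ 0.5632 -0.0839  0.1179] h 0.14 tz [ 0.004 -0.001 -1.   ] F [ 5.13  0.16 -3.9 ] M [ 0.016 -1.025  0.051] open mm 56.7 gf 2.8 j6 -19.9
[-0.0022 -0.0064  0.003 ] [0.0057 0.0017 0.0031]
```

Run:
```python
from h import *
save("scene","z4.png",(205,150,285,230),7.5)
```

```text
(no output)
```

View pics/z4.png

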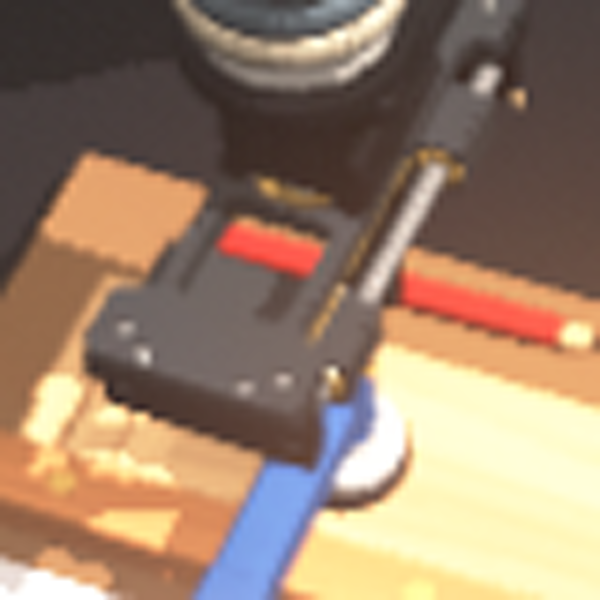

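Run:
```python
from h import *
c,f=cam("scene")
for p in [(.658,-.084,.162),(.658,-.122,.162),(.658,-.046,.162),(.606,-.084,.135),(.591,-.084,.092),(.5613,-.0846,.132),(.659,-.083,.082),(.468,-.084,.162)]:
    q=proj(c,f,p); print(p,np.round((q-[205,150])*7.5))
```

```text
(0.658, -0.084, 0.162) [197. 458.]
(0.658, -0.122, 0.162) [ 90. 422.]
(0.658, -0.046, 0.162) [306. 495.]
(0.606, -0.084, 0.135) [272. 383.]
(0.591, -0.084, 0.092) [301. 422.]
(0.5613, -0.0846, 0.132) [326. 288.]
(0.659, -0.083, 0.082) [223. 593.]
(0.468, -0.084, 0.162) [432.  38.]
```

>>> {"fn": "step_arm", "kwargs": {
  "steps": [
    [0,0,-0.04,0,0,0,-0.3],
    [0,0,-0.04,0,0,0,-0.3],
    [0,0,-0.04,0,0,0,-0.3],
    [0,0,-0.04,0,0,0,-0.3]
  ]
}}

```text
time_s: 3.72
position: [0.5602, -0.0831, 0.129]
tcp_rot: [[-0.003, 1.0, -0.002], [1.0, 0.003, 0.0], [0.0, -0.002, -1.0]]
force: [0.1, 0.8, -0.2]
opening: 0.647
grasp_force: 0.0
```

```bash
python3 go.py .5613 -.0846 .117 0
```

```text
t 3.72 pos [ 0.5602 -0.0831  0.129 ] h 0.17 tz [-0.002  0.    -1.   ] F [ 0.07  0.82 -0.21] M [-0.012 -0.05   0.024] open mm 56.29 gf 0.0 j6 -19.9
[-0.005   0.0039  0.04  ] [-0.0027 -0.0006  0.0037]
```

Real contact arises at z≈.117 in this orientation, probably the +x finger over the arm. I'll use the flat pair at heading 60°, which clears the arm and swings away from it while loosening.

>>> {"fn": "step_arm", "kwargs": {
  "steps": [
    [-0.004,0.0037,0,0,0,-0.9,-0.3],
    [-0.004,0.0037,0,0,0,-0.9,-0.3],
    [-0.004,0.0037,0,0,0,-0.9,-0.3],
    [-0.004,0.0037,0,0,0,-0.9,-0.3],
    [-0.004,0.0037,0,0,0,-0.9,-0.3],
    [-0.004,0.0037,0,0,0,-0.9,-0.3],
    [-0.004,0.0037,0,0,0,-0.9,-0.3]
  ]
}}

```text
time_s: 4.3
position: [0.5614, -0.0843, 0.1285]
tcp_rot: [[-0.653, 0.758, -0.002], [0.758, 0.653, 0.001], [0.002, -0.001, -1.0]]
force: [0.2, 1.1, -0.7]
opening: 0.652
grasp_force: 0.0
```

>>> {"fn": "step_arm", "kwargs": {
  "steps": [
    [0,0,0,0,0,-0.435,-0.3],
    [0,0,0,0,0,-0.435,-0.3],
    [0,0,0,0,0,-0.435,-0.3],
    [0,0,0,0,0,-0.435,-0.3],
    [0,0,0,0,0,-0.435,-0.3],
    [0,0,0,0,0,-0.435,-0.3]
  ]
}}

```text
time_s: 4.8
position: [0.5621, -0.0844, 0.1289]
tcp_rot: [[-0.867, 0.499, -0.001], [0.499, 0.867, 0.0], [0.001, -0.0, -1.0]]
force: [-0.0, 0.5, -0.7]
opening: 0.648
grasp_force: 0.0
```

```bash
python3 go.py .5613 -.0846 .117 60
```

```text
t 4.8 pos [ 0.5621 -0.0844  0.1289] h 60.07 tz [-0.001  0.    -1.   ] F [-0.02  0.51 -0.71] M [ 0.032 -0.069 -0.035] open mm 56.36 gf 0.0 j6 -79.9
[ 0.0022 -0.0018  0.0396] [-0.0002 -0.001   0.0015]
```

>>> {"fn": "step_arm", "kwargs": {
  "steps": [
    [0.0022,-0.0018,0.02,0,0,0,-0.3],
    [0.0022,-0.0018,0.04,0,0,0,-0.3],
    [0.0022,-0.0018,0.04,0,0,0,-0.3],
    [0.0022,-0.0018,0.04,0,0,0,-0.3]
  ]
}}

```text
time_s: 5.13
position: [0.5615, -0.0847, 0.1165]
tcp_rot: [[-0.868, 0.497, -0.001], [0.497, 0.868, 0.0], [0.001, -0.0, -1.0]]
force: [0.6, 0.3, 0.5]
opening: 0.653
grasp_force: 0.0
```

```bash
python3 go.py .5613 -.0846 .117 60
```

```text
t 5.13 pos [ 0.5615 -0.0847  0.1165] h 60.21 tz [-0.001  0.    -1.   ] F [0.65 0.25 0.46] M [ 0.041 -0.167 -0.003] open mm 56.78 gf 0.0 j6 -80.1
[ 0.0006 -0.0001 -0.0016] [-0.0002 -0.0011  0.0046]
```

>>> {"fn": "step_arm", "kwargs": {
  "steps": [
    [0,0,0,0,0,0,0.6],
    [0,0,0,0,0,0,0.6],
    [0,0,0,0,0,0,0.6],
    [0,0,0,0,0,0,0.6],
    [0,0,0,0,0,0,0.6],
    [0,0,0,0,0,0,0.6]
  ]
}}

```text
time_s: 5.63
position: [0.5623, -0.0846, 0.1177]
tcp_rot: [[-0.868, 0.496, 0.002], [0.496, 0.868, -0.0], [-0.001, 0.001, -1.0]]
force: [1.3, 2.7, 3.9]
opening: 0.308
grasp_force: 32.0
```

```bash
python3 go.py .5613 -.0846 .117 60
```

```text
t 5.63 pos [ 0.5623 -0.0846  0.1177] h 60.26 tz [ 0.002 -0.    -1.   ] F [1.28 2.72 3.88] M [ 0.634 -0.435  0.001] open mm 26.78 gf 32.0 j6 -80.1
[ 0.0028 -0.0017  0.0024] [0.0007 0.0019 0.0057]
```

Opening 26.8 mm: seated on the flats. Loosen it anticlockwise.

>>> {"fn": "step_arm", "kwargs": {
  "steps": [
    [0,0,0,0,0,-0.1,0.6],
    [0,0,0,0,0,-0.2,0.6],
    [0,0,-0.001,0,0,-0.3,0.6],
    [0,0,-0.001,0,0,-0.4,0.6],
    [0,0,-0.001,0,0,-0.5,0.6],
    [0,0,-0.001,0,0,-0.5,0.6]
  ]
}}

```text
time_s: 6.13
position: [0.5623, -0.0844, 0.1179]
tcp_rot: [[-0.992, 0.125, 0.002], [0.125, 0.992, 0.0], [-0.002, 0.001, -1.0]]
force: [1.4, 2.7, 4.6]
opening: 0.304
grasp_force: 30.1
```

```bash
python3 go.py
```

```text
t 6.13 pos [ 0.5623 -0.0844  0.1179] h 82.8 tz [ 0.002  0.    -1.   ] F [1.37 2.72 4.61] M [ 0.75  -0.389  0.001] open mm 26.43 gf 30.1 j6 -102.7
```

>>> {"fn": "step_arm", "kwargs": {
  "steps": [
    [0,0,0,0,0,-0.1,0.6],
    [0,0,0,0,0,-0.2,0.6],
    [0,0,-0.001,0,0,-0.3,0.6],
    [0,0,-0.001,0,0,-0.4,0.6],
    [0,0,-0.001,0,0,-0.5,0.6],
    [0,0,-0.001,0,0,-0.5,0.6]
  ]
}}

```text
time_s: 6.63
position: [0.5622, -0.0845, 0.1184]
tcp_rot: [[-0.965, -0.261, 0.001], [-0.261, 0.965, 0.0], [-0.001, -0.0, -1.0]]
force: [1.7, 4.4, 4.8]
opening: 0.305
grasp_force: 32.4
```

```bash
python3 go.py
```

```text
t 6.63 pos [ 0.5622 -0.0845  0.1184] h 105.14 tz [ 0.001  0.    -1.   ] F [1.67 4.42 4.83] M [ 0.503 -0.493 -0.325] open mm 26.5 gf 32.4 j6 -125.0
```

>>> {"fn": "step_arm", "kwargs": {
  "steps": [
    [0,0,0,0,0,0.02,-0.2],
    [0,0,0,0,0,0.02,-0.2],
    [0,0,0,0,0,0.02,-0.2],
    [0,0,0,0,0,0.02,-0.2],
    [0,0,-0.04,0,0,0,-0.2],
    [0,0,-0.08,0,0,0,-0.2],
    [0,0,-0.08,0,0,0,-0.2]
  ]
}}

```text
time_s: 7.22
position: [0.5624, -0.0852, 0.143]
tcp_rot: [[-0.965, -0.263, 0.002], [-0.263, 0.965, -0.001], [-0.002, -0.002, -1.0]]
force: [0.7, -0.2, -0.9]
opening: 0.595
grasp_force: 0.0
```

```bash
python3 go.py .5613 -.0846 .141 110
```

```text
t 7.22 pos [ 0.5624 -0.0852  0.143 ] h 105.22 tz [ 0.002 -0.001 -1.   ] F [ 0.67 -0.19 -0.9 ] M [ 0.139 -0.133  0.049] open mm 51.75 gf 0.0 j6 -125.1
[0.0031 0.0028 0.0066] [-0.0024  0.0023 -0.1062]
```

>>> {"fn": "step_arm", "kwargs": {
  "steps": [
    [0.003,0.002,0.006,0,0,-0.1,-0.2],
    [0.003,0.002,0.006,0,0,-0.1,1],
    [0.003,0.002,0.006,0,0,-0.1,1],
    [0.003,0.002,0.006,0,0,-0.1,1],
    [0.003,0.002,0.006,0,0,-0.1,1],
    [0.003,0.002,0.006,0,0,-0.1,1],
    [0.003,0.002,0.006,0,0,-0.1,1],
    [0.003,0.002,0.006,0,0,-0.1,1]
  ]
}}

```text
time_s: 7.88
position: [0.5608, -0.0845, 0.1398]
tcp_rot: [[-0.941, -0.338, 0.0], [-0.338, 0.941, -0.0], [-0.0, -0.0, -1.0]]
force: [-0.0, -0.0, -0.5]
opening: 0.149
grasp_force: 21.2
```

```bash
python3 go.py .5613 -.0846 .141 110
```

```text
t 7.88 pos [ 0.5608 -0.0845  0.1398] h 109.73 tz [ 0. -0. -1.] F [-0.01 -0.02 -0.51] M [ 0.033 -0.088  0.01 ] open mm 12.98 gf 21.2 j6 -129.6
[-0.0016 -0.0008 -0.0039] [-0.0006  0.0001 -0.0059]
```

>>> {"fn": "step_arm", "kwargs": {
  "steps": [
    [0,0,0,0,0,0,1],
    [0,0,0,0,0,0.1,1],
    [0,0,0,0,0,0.2,1],
    [0,0,0.001,0,0,0.3,1],
    [0,0,0.001,0,0,0.4,1],
    [0,0,0.001,0,0,0.5,1],
    [0,0,0.001,0,0,0.6,1]
  ]
}}

```text
time_s: 8.47
position: [0.5607, -0.0841, 0.1395]
tcp_rot: [[-0.991, 0.13, 0.0], [0.13, 0.991, 0.0], [-0.0, 0.0, -1.0]]
force: [-0.2, 0.2, -1.1]
opening: 0.146
grasp_force: 30.0
```

```bash
python3 go.py
```

```text
t 8.47 pos [ 0.5607 -0.0841  0.1395] h 82.51 tz [ 0.  0. -1.] F [-0.17  0.22 -1.06] M [ 0.196 -0.194  0.036] open mm 12.68 gf 30.0 j6 -102.4
```

>>> {"fn": "step_arm", "kwargs": {
  "steps": [
    [0,0,0,0,0,0.1,1],
    [0,0,0,0,0,0.2,1],
    [0,0,0.001,0,0,0.3,1],
    [0,0,0.001,0,0,0.4,1],
    [0,0,0.001,0,0,0.5,1],
    [0,0,0.001,0,0,0.6,1],
    [0,0,0.001,0,0,0.7,1]
  ]
}}

```text
time_s: 9.05
position: [0.5609, -0.0837, 0.1392]
tcp_rot: [[-0.777, 0.629, 0.001], [0.629, 0.777, 0.001], [0.0, 0.001, -1.0]]
force: [0.8, 1.8, -1.5]
opening: 0.148
grasp_force: 30.0
```

```bash
python3 go.py
```

```text
t 9.05 pos [ 0.5609 -0.0837  0.1392] h 50.99 tz [ 0.001  0.001 -1.   ] F [ 0.83  1.76 -1.49] M [ 0.422 -0.339  0.039] open mm 12.9 gf 30.0 j6 -70.9
```

>>> {"fn": "step_arm", "kwargs": {
  "steps": [
    [0,0,0,0,0,0.1,1],
    [0,0,0,0,0,0.2,1],
    [0,0,0.001,0,0,0.3,1],
    [0,0,0.001,0,0,0.4,1],
    [0,0,0.001,0,0,0.5,1]
  ]
}}

```text
time_s: 9.47
position: [0.5612, -0.0835, 0.1389]
tcp_rot: [[-0.477, 0.879, 0.001], [0.879, 0.477, 0.001], [0.001, 0.002, -1.0]]
force: [1.7, 2.3, -1.4]
opening: 0.146
grasp_force: 30.0
```

```bash
python3 go.py
```

```text
t 9.47 pos [ 0.5612 -0.0835  0.1389] h 28.48 tz [ 0.001  0.001 -1.   ] F [ 1.75  2.31 -1.39] M [ 0.48  -0.419  0.011] open mm 12.75 gf 30.0 j6 -48.4
```

>>> {"fn": "step_arm", "kwargs": {
  "steps": [
    [0,0,0,0,0,0.1,1],
    [0,0,0,0,0,0.2,1],
    [0,0,0.001,0,0,0.3,1],
    [0,0,0.001,0,0,0.4,1],
    [0,0,0.001,0,0,0.5,1]
  ]
}}

```text
time_s: 9.88
position: [0.5614, -0.0834, 0.1387]
tcp_rot: [[-0.104, 0.995, 0.002], [0.995, 0.104, 0.001], [0.001, 0.002, -1.0]]
force: [2.5, 3.2, -2.2]
opening: 0.147
grasp_force: 30.0
```

```bash
python3 go.py
```

```text
t 9.88 pos [ 0.5614 -0.0834  0.1387] h 5.97 tz [ 0.002  0.001 -1.   ] F [ 2.46  3.15 -2.16] M [ 0.539 -0.543  0.007] open mm 12.8 gf 30.0 j6 -25.9
```

>>> {"fn": "step_arm", "kwargs": {
  "steps": [
    [0.003,0.002,0.001,0,0,0.1,1],
    [0.003,0.002,0.001,0,0,0.2,1],
    [0.003,0.002,0.002,0,0,0.3,1],
    [0.003,0.002,0.002,0,0,0.4,1],
    [0.003,0.002,0.002,0,0,0.5,1]
  ]
}}

```text
time_s: 10.3
position: [0.5619, -0.0833, 0.1384]
tcp_rot: [[0.284, 0.959, 0.002], [0.959, -0.284, -0.0], [0.0, 0.002, -1.0]]
force: [1.2, 0.9, -0.6]
opening: 0.146
grasp_force: 30.0
```

```bash
python3 go.py
```

```text
t 10.3 pos [ 0.5619 -0.0833  0.1384] h -16.49 tz [ 0.002 -0.    -1.   ] F [ 1.15  0.85 -0.55] M [ 0.1   -0.255  0.031] open mm 12.7 gf 30.0 j6 -3.3
```

>>> {"fn": "step_arm", "kwargs": {
  "steps": [
    [0,0,0,0,0,0.1,1],
    [0,0,0,0,0,0.2,1],
    [0,0,0.001,0,0,0.3,1],
    [0,0,0.001,0,0,0.4,1]
  ]
}}

```text
time_s: 10.63
position: [0.5621, -0.0834, 0.1381]
tcp_rot: [[0.566, 0.824, 0.002], [0.824, -0.566, -0.0], [0.001, 0.002, -1.0]]
force: [1.4, -0.3, -0.4]
opening: 0.146
grasp_force: 30.0
```

```bash
python3 go.py
```

```text
t 10.63 pos [ 0.5621 -0.0834  0.1381] h -34.49 tz [ 0.002 -0.    -1.   ] F [ 1.4  -0.33 -0.38] M [-0.015 -0.308  0.01 ] open mm 12.74 gf 30.0 j6 14.7
```

>>> {"fn": "step_arm", "kwargs": {
  "steps": [
    [0,0,0,0,0,0.1,1],
    [0,0,0,0,0,0.2,1],
    [0,0,0.001,0,0,0.3,1],
    [0,0,0.001,0,0,0.4,1]
  ]
}}

```text
time_s: 10.97
position: [0.5624, -0.0836, 0.138]
tcp_rot: [[0.793, 0.609, 0.003], [0.609, -0.793, -0.001], [0.002, 0.002, -1.0]]
force: [1.6, -0.4, -0.2]
opening: 0.148
grasp_force: 30.0
```

```bash
python3 go.py
```

```text
t 10.97 pos [ 0.5624 -0.0836  0.138 ] h -52.49 tz [ 0.003 -0.001 -1.   ] F [ 1.56 -0.45 -0.25] M [-0.042 -0.333  0.046] open mm 12.87 gf 30.0 j6 32.7
```

>>> {"fn": "step_arm", "kwargs": {
  "steps": [
    [0,0,0,0,0,0.1,1],
    [0,0,0,0,0,0.2,1],
    [0,0,0.001,0,0,0.3,1],
    [0,0,0.001,0,0,0.4,1]
  ]
}}

```text
time_s: 11.3
position: [0.5625, -0.0839, 0.1378]
tcp_rot: [[0.943, 0.334, 0.003], [0.334, -0.943, -0.001], [0.003, 0.002, -1.0]]
force: [1.9, -1.8, 0.4]
opening: 0.145
grasp_force: 30.0
```

```bash
python3 go.py
```

```text
t 11.3 pos [ 0.5625 -0.0839  0.1378] h -70.48 tz [ 0.003 -0.001 -1.   ] F [ 1.9  -1.81  0.39] M [-0.136 -0.297  0.05 ] open mm 12.6 gf 30.0 j6 50.7
```

>>> {"fn": "step_arm", "kwargs": {
  "steps": [
    [0,0,0,0,0,0.1,1],
    [0,0,0,0,0,0.2,1],
    [0,0,0.001,0,0,0.3,1],
    [0,0,0.001,0,0,0.4,1]
  ]
}}

```text
time_s: 11.63
position: [0.5626, -0.0841, 0.1376]
tcp_rot: [[1.0, 0.027, 0.003], [0.027, -1.0, -0.002], [0.003, 0.002, -1.0]]
force: [0.6, -1.5, 0.4]
opening: 0.147
grasp_force: 30.0
```

```bash
python3 go.py
```

```text
t 11.63 pos [ 0.5626 -0.0841  0.1376] h -88.48 tz [ 0.003 -0.002 -1.   ] F [ 0.63 -1.46  0.38] M [-0.269 -0.206  0.012] open mm 12.81 gf 30.0 j6 68.7
```

>>> {"fn": "step_arm", "kwargs": {
  "steps": [
    [0,0,0,0,0,0.1,1],
    [0,0,0,0,0,0.2,1],
    [0,0,0.001,0,0,0.3,1],
    [0,0,0.001,0,0,0.4,1]
  ]
}}

```text
time_s: 11.97
position: [0.5626, -0.0844, 0.1374]
tcp_rot: [[0.959, -0.283, 0.003], [-0.283, -0.959, -0.002], [0.004, 0.001, -1.0]]
force: [0.3, -2.2, 1.1]
opening: 0.145
grasp_force: 30.0
```

```bash
python3 go.py
```

```text
t 11.97 pos [ 0.5626 -0.0844  0.1374] h -106.47 tz [ 0.003 -0.002 -1.   ] F [ 0.27 -2.25  1.13] M [-0.349 -0.145  0.108] open mm 12.65 gf 30.0 j6 86.7
```

>>> {"fn": "step_arm", "kwargs": {
  "steps": [
    [0,0,0,0,0,0.1,1],
    [0,0,0,0,0,0.2,1],
    [0,0,0.001,0,0,0.3,1],
    [0,0,0.001,0,0,0.4,1]
  ]
}}

```text
time_s: 12.3
position: [0.5624, -0.0847, 0.1372]
tcp_rot: [[0.825, -0.566, 0.003], [-0.566, -0.825, -0.003], [0.004, 0.0, -1.0]]
force: [1.0, -2.5, 2.4]
opening: 0.146
grasp_force: 30.0
```

```bash
python3 go.py
```

```text
t 12.3 pos [ 0.5624 -0.0847  0.1372] h -124.45 tz [ 0.003 -0.003 -1.   ] F [ 1.   -2.55  2.36] M [-0.502  0.027  0.043] open mm 12.7 gf 30.0 j6 104.7
```

>>> {"fn": "step_arm", "kwargs": {
  "steps": [
    [0,0,0,0,0,0.1,1],
    [0,0,0,0,0,0.2,1],
    [0,0,0.001,0,0,0.3,1],
    [0,0,0.001,0,0,0.4,1]
  ]
}}

```text
time_s: 12.63
position: [0.5622, -0.0849, 0.1369]
tcp_rot: [[0.61, -0.793, 0.003], [-0.793, -0.61, -0.003], [0.004, -0.0, -1.0]]
force: [0.3, -2.9, 2.7]
opening: 0.15
grasp_force: 30.0
```

```bash
python3 go.py
```

```text
t 12.63 pos [ 0.5622 -0.0849  0.1369] h -142.44 tz [ 0.003 -0.003 -1.   ] F [ 0.3  -2.85  2.66] M [-0.526  0.067  0.107] open mm 13.07 gf 30.0 j6 122.7
```

```bash
cat > avg.py <<'E'
from go import *
m=[]
for i in range(10):
    capture("top"); s=read_state(); m.append(s["moment"][2])
print(np.round(m,3),"mean",np.mean(m).round(4)); st()
E
python3 avg.py
```

```text
[ 0.034 -0.023 -0.006 -0.024 -0.026 -0.011 -0.012  0.008 -0.014  0.011] mean -0.0064
t 13.13 pos [ 0.5622 -0.0848  0.1369] h -142.13 tz [ 0.003 -0.003 -1.   ] F [-0.47 -5.62  5.93] M [-0.82   0.126  0.011] open mm 12.88 gf 30.0 j6 122.4
```

>>> {"fn": "step_arm", "kwargs": {
  "steps": [
    [0,0,0,0,0,0.1,1],
    [0,0,0,0,0,0.2,1],
    [0,0,0.001,0,0,0.3,1]
  ]
}}

```text
time_s: 13.38
position: [0.5621, -0.0848, 0.1367]
tcp_rot: [[0.41, -0.912, 0.002], [-0.912, -0.41, -0.003], [0.004, -0.001, -1.0]]
force: [-0.9, -5.1, 8.7]
opening: 0.149
grasp_force: 30.0
```

```bash
python3 avg.py
```

```text
[ 0.004  0.043  0.01   0.009  0.092 -0.05   0.005  0.015  0.013  0.006] mean 0.0148
t 13.88 pos [ 0.5621 -0.0849  0.1367] h -155.62 tz [ 0.002 -0.003 -1.   ] F [-0.7  -6.65  6.22] M [-0.883  0.187  0.006] open mm 12.54 gf 30.0 j6 135.9
```

>>> {"fn": "step_arm", "kwargs": {
  "steps": [
    [0,0,-0.001,0,0,0.07,1],
    [0,0,-0.001,0,0,0.14,1]
  ]
}}

```text
time_s: 14.05
position: [0.562, -0.0849, 0.1367]
tcp_rot: [[0.308, -0.951, 0.002], [-0.951, -0.308, -0.003], [0.003, -0.001, -1.0]]
force: [-0.3, -5.3, 4.8]
opening: 0.147
grasp_force: 30.0
```

```bash
python3 go.py
```

```text
t 14.05 pos [ 0.562  -0.0849  0.1367] h -162.05 tz [ 0.002 -0.003 -1.   ] F [-0.33 -5.26  4.79] M [-0.95   0.177  0.057] open mm 12.75 gf 30.0 j6 142.4
```

>>> {"fn": "step_arm", "kwargs": {
  "steps": [
    [0,0,0,0,0,0.07,1]
  ]
}}

```text
time_s: 14.13
position: [0.5619, -0.0849, 0.1367]
tcp_rot: [[0.255, -0.967, 0.002], [-0.967, -0.255, -0.003], [0.003, -0.001, -1.0]]
force: [0.7, -6.4, 5.2]
opening: 0.147
grasp_force: 30.0
```

```bash
python3 go.py
```

```text
t 14.13 pos [ 0.5619 -0.0849  0.1367] h -165.2 tz [ 0.002 -0.003 -1.   ] F [ 0.72 -6.4   5.17] M [-0.963  0.101  0.141] open mm 12.76 gf 30.0 j6 145.5
```

>>> {"fn": "step_arm", "kwargs": {
  "steps": [
    [0,0,0,0,0,0.07,1]
  ]
}}

```text
time_s: 14.22
position: [0.5619, -0.0849, 0.1367]
tcp_rot: [[0.202, -0.979, 0.002], [-0.979, -0.202, -0.003], [0.003, -0.001, -1.0]]
force: [-0.3, -6.7, 4.6]
opening: 0.15
grasp_force: 30.0
```

```bash
python3 go.py
```

```text
t 14.22 pos [ 0.5619 -0.0849  0.1367] h -168.35 tz [ 0.002 -0.003 -1.   ] F [-0.35 -6.71  4.58] M [-0.872  0.166  0.103] open mm 13.05 gf 30.0 j6 148.7
```

>>> {"fn": "step_arm", "kwargs": {
  "steps": [
    [0,0,0,0,0,0.07,1]
  ]
}}

```text
time_s: 14.3
position: [0.5619, -0.0849, 0.1367]
tcp_rot: [[0.148, -0.989, 0.002], [-0.989, -0.148, -0.003], [0.003, -0.001, -1.0]]
force: [-1.4, -6.4, 4.4]
opening: 0.145
grasp_force: 30.0
```

```bash
python3 go.py
```

```text
t 14.3 pos [ 0.5619 -0.0849  0.1367] h -171.49 tz [ 0.002 -0.003 -1.   ] F [-1.36 -6.38  4.42] M [-0.965  0.144  0.061] open mm 12.6 gf 30.0 j6 151.8
```

>>> {"fn": "step_arm", "kwargs": {
  "steps": [
    [0,0,0,0,0,0,-0.2],
    [0,0,0,0,0,0,-0.2],
    [0,0,0,0,0,0,-0.2],
    [0,0,0,0,0,-1,-0.2],
    [0,0,0,0,0,-1,-0.2],
    [0,0,0,0,0,-1,-0.2],
    [0,0,0,0,0,-1,-0.2],
    [0,0,0,0,0,-1,-0.2]
  ]
}}

```text
time_s: 14.97
position: [0.5604, -0.0823, 0.1353]
tcp_rot: [[0.704, -0.711, -0.002], [-0.711, -0.704, 0.002], [-0.003, 0.0, -1.0]]
force: [-0.1, 0.3, -0.5]
opening: 0.581
grasp_force: 0.0
```

>>> {"fn": "step_arm", "kwargs": {
  "steps": [
    [0,0,0,0,0,-1,-0.2],
    [0,0,0,0,0,-1,-0.2],
    [0,0,0,0,0,-1,-0.2],
    [0,0,0,0,0,-1,-0.2],
    [0,0,0,0,0,-1,-0.2],
    [0,0,0,0,0,-1,-0.2],
    [0,0,0,0,0,-1,-0.2]
  ]
}}

```text
time_s: 15.55
position: [0.5604, -0.0823, 0.1353]
tcp_rot: [[1.0, -0.006, -0.002], [-0.006, -1.0, 0.002], [-0.002, -0.002, -1.0]]
force: [0.5, -0.6, -0.2]
opening: 0.598
grasp_force: 0.0
```

>>> {"fn": "step_arm", "kwargs": {
  "steps": [
    [0,0,0,0,0,-1,-0.2],
    [0,0,0,0,0,-1,-0.2],
    [0,0,0,0,0,-1,-0.2],
    [0,0,0,0,0,-1,-0.2],
    [0,0,0,0,0,-1,-0.2],
    [0,0,0,0,0,-1,-0.2],
    [0,0,0,0,0,-1,-0.2]
  ]
}}

```text
time_s: 16.13
position: [0.5604, -0.0823, 0.1353]
tcp_rot: [[0.712, 0.703, -0.002], [0.703, -0.712, 0.002], [-0.0, -0.003, -1.0]]
force: [0.2, -0.6, -0.2]
opening: 0.599
grasp_force: 0.0
```

>>> {"fn": "step_arm", "kwargs": {
  "steps": [
    [0,0,0,0,0,-1,-0.2],
    [0,0,0,0,0,-1,-0.2],
    [0,0,0,0,0,-1,-0.2],
    [0,0,0,0,0,-1,-0.2],
    [0,0,0,0,0,-1,-0.2],
    [0,0,0,0,0,-1,-0.2],
    [0,0,0,0,0,-1,-0.2],
    [0,0,0,0,0,-1,-0.2]
  ]
}}

```text
time_s: 16.8
position: [0.5605, -0.0824, 0.1353]
tcp_rot: [[0.011, 1.0, -0.002], [1.0, -0.011, 0.002], [0.002, -0.002, -1.0]]
force: [-0.4, 0.2, -0.8]
opening: 0.601
grasp_force: 0.0
```

```bash
python3 go.py .5622 -.0845 .1375 8.5
```

```text
t 16.8 pos [ 0.5605 -0.0824  0.1353] h -0.62 tz [-0.002  0.002 -1.   ] F [-0.4   0.18 -0.77] M [-0.039 -0.095 -0.006] open mm 52.29 gf 0.0 j6 -19.1
[-0.0069  0.0059 -0.0072] [-0.002  -0.0021 -0.2027]
```

>>> {"fn": "step_arm", "kwargs": {
  "steps": [
    [-0.007,0.006,-0.007,-0.002,-0.002,-0.2,-0.2],
    [-0.007,0.006,-0.007,-0.002,-0.002,-0.2,-0.2],
    [-0.007,0.006,-0.007,-0.002,-0.002,-0.2,1],
    [-0.007,0.006,-0.007,-0.002,-0.002,-0.2,1],
    [-0.007,0.006,-0.007,-0.002,-0.002,-0.2,1],
    [-0.007,0.006,-0.007,-0.002,-0.002,-0.2,1],
    [-0.007,0.006,-0.007,-0.002,-0.002,-0.2,1],
    [-0.007,0.006,-0.007,-0.002,-0.002,-0.2,1]
  ]
}}

```text
time_s: 17.47
position: [0.5628, -0.0854, 0.138]
tcp_rot: [[-0.144, 0.99, 0.002], [0.99, 0.144, -0.001], [-0.002, 0.001, -1.0]]
force: [0.3, -0.6, -0.0]
opening: 0.226
grasp_force: 0.0
```

>>> {"fn": "step_arm", "kwargs": {
  "steps": [
    [0,0,0,0,0,0,1],
    [0,0,0,0,0,0,1]
  ]
}}

```text
time_s: 17.63
position: [0.562, -0.0856, 0.138]
tcp_rot: [[-0.145, 0.989, -0.001], [0.989, 0.145, -0.002], [-0.001, -0.001, -1.0]]
force: [-1.9, -2.1, 1.8]
opening: 0.133
grasp_force: 53.2
```

```bash
python3 go.py
```

```text
t 17.63 pos [ 0.562  -0.0856  0.138 ] h 8.33 tz [-0.001 -0.002 -1.   ] F [-1.91 -2.07  1.79] M [-0.187  0.368  0.073] open mm 11.6 gf 53.2 j6 -28.1
```

>>> {"fn": "step_arm", "kwargs": {
  "steps": [
    [0,0,0,0,0,0.07,1],
    [0,0,0,0,0,0.14,1]
  ]
}}

```text
time_s: 17.8
position: [0.5619, -0.0856, 0.138]
tcp_rot: [[-0.033, 0.999, -0.001], [0.999, 0.033, -0.002], [-0.001, -0.001, -1.0]]
force: [-3.1, -1.4, 1.7]
opening: 0.14
grasp_force: 53.1
```

```bash
python3 go.py
```

```text
t 17.8 pos [ 0.5619 -0.0856  0.138 ] h 1.89 tz [-0.001 -0.002 -1.   ] F [-3.11 -1.44  1.67] M [-0.187  0.359  0.137] open mm 12.16 gf 53.1 j6 -21.7
```

>>> {"fn": "step_arm", "kwargs": {
  "steps": [
    [0,0,0,0,0,0.07,1]
  ]
}}

```text
time_s: 17.88
position: [0.5618, -0.0856, 0.1379]
tcp_rot: [[0.022, 1.0, -0.001], [1.0, -0.022, -0.002], [-0.002, -0.001, -1.0]]
force: [-3.2, -0.6, 1.0]
opening: 0.135
grasp_force: 53.0
```

```bash
python3 go.py
```

```text
t 17.88 pos [ 0.5618 -0.0856  0.1379] h -1.26 tz [-0.001 -0.002 -1.   ] F [-3.21 -0.59  1.01] M [-0.172  0.402  0.163] open mm 11.76 gf 53.0 j6 -18.5
```

>>> {"fn": "step_arm", "kwargs": {
  "steps": [
    [0,0,0,0,0,0.07,1]
  ]
}}

```text
time_s: 17.97
position: [0.5618, -0.0856, 0.1379]
tcp_rot: [[0.077, 0.997, -0.001], [0.997, -0.077, -0.002], [-0.002, -0.001, -1.0]]
force: [-3.2, -1.8, 1.5]
opening: 0.134
grasp_force: 53.0
```

```bash
python3 go.py
```

```text
t 17.97 pos [ 0.5618 -0.0856  0.1379] h -4.41 tz [-0.001 -0.002 -1.   ] F [-3.24 -1.83  1.47] M [-0.174  0.405  0.095] open mm 11.68 gf 53.0 j6 -15.4
```

>>> {"fn": "step_arm", "kwargs": {
  "steps": [
    [0,0,0,0,0,0.07,1]
  ]
}}

```text
time_s: 18.05
position: [0.5617, -0.0856, 0.1379]
tcp_rot: [[0.132, 0.991, -0.001], [0.991, -0.132, -0.002], [-0.002, -0.001, -1.0]]
force: [-3.1, -0.5, 1.2]
opening: 0.137
grasp_force: 53.0
```

```bash
python3 go.py
```

```text
t 18.05 pos [ 0.5617 -0.0856  0.1379] h -7.56 tz [-0.001 -0.002 -1.   ] F [-3.09 -0.53  1.23] M [-0.152  0.442  0.179] open mm 11.89 gf 53.0 j6 -12.2
```

>>> {"fn": "step_arm", "kwargs": {
  "steps": [
    [0,0,0,0,0,0.07,1],
    [0,0,0,0,0,0.14,1]
  ]
}}

```text
time_s: 18.22
position: [0.5615, -0.0855, 0.1378]
tcp_rot: [[0.239, 0.971, -0.001], [0.971, -0.239, -0.001], [-0.002, -0.001, -1.0]]
force: [-3.3, -1.6, 0.9]
opening: 0.14
grasp_force: 52.9
```

```bash
python3 go.py
```

```text
t 18.22 pos [ 0.5615 -0.0855  0.1378] h -13.85 tz [-0.001 -0.001 -1.   ] F [-3.3  -1.58  0.87] M [-0.237  0.473  0.152] open mm 12.18 gf 52.9 j6 -5.9
```

>>> {"fn": "step_arm", "kwargs": {
  "steps": [
    [0,0,0,0,0,0.07,1]
  ]
}}

```text
time_s: 18.3
position: [0.5615, -0.0855, 0.1378]
tcp_rot: [[0.292, 0.956, -0.002], [0.956, -0.292, -0.001], [-0.002, -0.001, -1.0]]
force: [-2.8, -1.2, 1.1]
opening: 0.133
grasp_force: 52.9
```

```bash
python3 go.py
```

```text
t 18.3 pos [ 0.5615 -0.0855  0.1378] h -17.0 tz [-0.002 -0.001 -1.   ] F [-2.78 -1.17  1.13] M [-0.183  0.5    0.174] open mm 11.59 gf 52.9 j6 -2.8
```

>>> {"fn": "step_arm", "kwargs": {
  "steps": [
    [0,0,0,0,0,0.07,1]
  ]
}}

```text
time_s: 18.38
position: [0.5614, -0.0855, 0.1378]
tcp_rot: [[0.344, 0.939, -0.002], [0.939, -0.344, -0.001], [-0.002, -0.001, -1.0]]
force: [-2.4, -1.4, 1.0]
opening: 0.14
grasp_force: 52.9
```

```bash
python3 go.py
```

```text
t 18.38 pos [ 0.5614 -0.0855  0.1378] h -20.15 tz [-0.002 -0.001 -1.   ] F [-2.43 -1.41  0.96] M [-0.175  0.498  0.155] open mm 12.19 gf 52.9 j6 0.4
```

>>> {"fn": "step_arm", "kwargs": {
  "steps": [
    [0,0,0,0,0,0.07,1]
  ]
}}

```text
time_s: 18.47
position: [0.5613, -0.0855, 0.1377]
tcp_rot: [[0.396, 0.918, -0.002], [0.918, -0.396, -0.001], [-0.002, -0.001, -1.0]]
force: [-3.0, -1.4, 0.5]
opening: 0.136
grasp_force: 52.9
```

```bash
python3 go.py
```

```text
t 18.47 pos [ 0.5613 -0.0855  0.1377] h -23.3 tz [-0.002 -0.001 -1.   ] F [-2.95 -1.39  0.51] M [-0.15   0.492  0.123] open mm 11.82 gf 52.9 j6 3.5
```

>>> {"fn": "step_arm", "kwargs": {
  "steps": [
    [0,0,0,0,0,0.07,1]
  ]
}}

```text
time_s: 18.55
position: [0.5613, -0.0855, 0.1377]
tcp_rot: [[0.445, 0.895, -0.002], [0.895, -0.445, -0.001], [-0.002, -0.001, -1.0]]
force: [-3.4, -1.4, 0.6]
opening: 0.136
grasp_force: 52.8
```

```bash
python3 go.py
```

```text
t 18.55 pos [ 0.5613 -0.0855  0.1377] h -26.45 tz [-0.002 -0.001 -1.   ] F [-3.42 -1.43  0.62] M [-0.173  0.577  0.13 ] open mm 11.8 gf 52.8 j6 6.7
```

>>> {"fn": "step_arm", "kwargs": {
  "steps": [
    [0,0,0,0,0,0.07,1],
    [0,0,0,0,0,0.14,1]
  ]
}}

```text
time_s: 18.72
position: [0.5612, -0.0854, 0.1376]
tcp_rot: [[0.541, 0.841, -0.002], [0.841, -0.541, -0.001], [-0.002, -0.001, -1.0]]
force: [-3.1, -0.7, 0.4]
opening: 0.135
grasp_force: 52.8
```

```bash
python3 go.py
```

```text
t 18.72 pos [ 0.5612 -0.0854  0.1376] h -32.74 tz [-0.002 -0.001 -1.   ] F [-3.11 -0.71  0.43] M [-0.195  0.535  0.19 ] open mm 11.74 gf 52.8 j6 13.0
```

>>> {"fn": "step_arm", "kwargs": {
  "steps": [
    [0,0,0,0,0,0.07,1]
  ]
}}

```text
time_s: 18.8
position: [0.5611, -0.0854, 0.1376]
tcp_rot: [[0.586, 0.81, -0.003], [0.81, -0.586, -0.001], [-0.002, -0.001, -1.0]]
force: [-2.8, -0.8, 0.6]
opening: 0.141
grasp_force: 52.8
```

```bash
python3 go.py
```

```text
t 18.8 pos [ 0.5611 -0.0854  0.1376] h -35.89 tz [-0.003 -0.001 -1.   ] F [-2.85 -0.76  0.64] M [-0.116  0.533  0.158] open mm 12.29 gf 52.8 j6 16.1
```

>>> {"fn": "step_arm", "kwargs": {
  "steps": [
    [0,0,0,0,0,0.07,1]
  ]
}}

```text
time_s: 18.88
position: [0.561, -0.0853, 0.1376]
tcp_rot: [[0.63, 0.777, -0.003], [0.777, -0.63, -0.001], [-0.002, -0.001, -1.0]]
force: [-3.5, -1.2, 0.8]
opening: 0.138
grasp_force: 50.8
```

```bash
python3 go.py
```

```text
t 18.88 pos [ 0.561  -0.0853  0.1376] h -39.04 tz [-0.003 -0.001 -1.   ] F [-3.48 -1.2   0.83] M [-0.074  0.617  0.201] open mm 12.04 gf 50.8 j6 19.3
```

>>> {"fn": "step_arm", "kwargs": {
  "steps": [
    [0,0,0,0,0,0.07,1]
  ]
}}

```text
time_s: 18.97
position: [0.561, -0.0852, 0.1376]
tcp_rot: [[0.672, 0.741, -0.003], [0.741, -0.672, -0.001], [-0.003, -0.002, -1.0]]
force: [-3.7, -0.8, -0.4]
opening: 0.143
grasp_force: 50.0
```

```bash
python3 go.py
```

```text
t 18.97 pos [ 0.561  -0.0852  0.1376] h -42.2 tz [-0.003 -0.001 -1.   ] F [-3.68 -0.83 -0.42] M [-0.098  0.593  0.192] open mm 12.44 gf 50.0 j6 22.4
```

>>> {"fn": "step_arm", "kwargs": {
  "steps": [
    [0,0,0,0,0,0.07,1]
  ]
}}

```text
time_s: 19.05
position: [0.5609, -0.0852, 0.1375]
tcp_rot: [[0.711, 0.703, -0.003], [0.703, -0.711, -0.001], [-0.003, -0.002, -1.0]]
force: [-3.4, -0.8, 0.2]
opening: 0.141
grasp_force: 49.9
```

```bash
python3 go.py
```

```text
t 19.05 pos [ 0.5609 -0.0852  0.1375] h -45.34 tz [-0.003 -0.001 -1.   ] F [-3.39 -0.77  0.22] M [-0.083  0.643  0.2  ] open mm 12.24 gf 49.9 j6 25.6
```

Run:
```python
import numpy as np
u=np.array([-82.5,-51,-28,-6,16,34,52,70,88,106,124,142,162,165,168,171,178,181,184,187.6,194,197,200,203,206,213,216,219,222,225])
m=np.array([.036,.039,.011,.007,.031,.010,.046,.050,.012,.108,.043,.107,.057,.141,.103,.061,.137,.163,.095,.179,.152,.174,.155,.123,.130,.19,.158,.201,.192,.2])
for k in (.0016,.002,.0025,.003):
    r=[]
    for b in(.02,.03,.04):
        for T in range(60,190,2):
            r.append((((m-b-k*np.clip(u-T,0,None))**2).sum(),b,T))
    r.sort();print(k,[(round(a,4),b,T) for a,b,T in r[:4]])
```

```text
0.0016 [(np.float64(0.0249), 0.04, 126), (np.float64(0.0249), 0.03, 120), (np.float64(0.0249), 0.04, 128), (np.float64(0.025), 0.03, 122)]
0.002 [(np.float64(0.0281), 0.04, 140), (np.float64(0.0283), 0.03, 134), (np.float64(0.0283), 0.04, 138), (np.float64(0.0284), 0.03, 136)]
0.0025 [(np.float64(0.033), 0.04, 152), (np.float64(0.0335), 0.04, 150), (np.float64(0.0335), 0.04, 154), (np.float64(0.0346), 0.03, 148)]
0.003 [(np.float64(0.0413), 0.04, 158), (np.float64(0.0413), 0.04, 160), (np.float64(0.0426), 0.04, 156), (np.float64(0.0427), 0.04, 162)]
```

>>> {"fn": "step_arm", "kwargs": {
  "steps": [
    [0,0,0,0,0,0.07,1],
    [0,0,0,0,0,0.14,1],
    [0,0,0,0,0,0.2,1]
  ]
}}

```text
time_s: 19.3
position: [0.5608, -0.085, 0.1374]
tcp_rot: [[0.812, 0.583, -0.003], [0.583, -0.812, -0.0], [-0.003, -0.002, -1.0]]
force: [-3.1, 0.0, 0.3]
opening: 0.138
grasp_force: 49.9
```

```bash
python3 go.py
```

```text
t 19.3 pos [ 0.5608 -0.085   0.1374] h -54.34 tz [-0.003 -0.    -1.   ] F [-3.05  0.01  0.33] M [-0.017  0.617  0.206] open mm 11.97 gf 49.9 j6 34.5
```

>>> {"fn": "step_arm", "kwargs": {
  "steps": [
    [0,0,0,0,0,0,1],
    [0,0,0,0,0,0,1],
    [0,0,0,0,0,0,1],
    [0,0,0,0,0,0,1]
  ]
}}

```text
time_s: 19.63
position: [0.5608, -0.085, 0.1374]
tcp_rot: [[0.811, 0.586, -0.003], [0.586, -0.811, -0.0], [-0.003, -0.002, -1.0]]
force: [-4.8, 0.3, 0.0]
opening: 0.133
grasp_force: 50.1
```

```bash
python3 go.py
```

```text
t 19.63 pos [ 0.5608 -0.085   0.1374] h -54.16 tz [-0.003 -0.    -1.   ] F [-4.8   0.32  0.03] M [-0.062  0.942  0.137] open mm 11.59 gf 50.1 j6 34.4
```

>>> {"fn": "step_arm", "kwargs": {
  "steps": [
    [0,0,0,0,0,0,-0.2],
    [0,0,0,0,0,0,-0.2],
    [0,0,0,0,0,0,-0.2],
    [0,0,0,0,0,0,-0.2],
    [0,0,0,0,0,-0.3,-0.2],
    [0,0,0,0,0,-0.6,-0.2],
    [0,0,0,0,0,-1,-0.2],
    [0,0,0,0,0,-1,-0.2]
  ]
}}

```text
time_s: 20.3
position: [0.564, -0.0856, 0.1383]
tcp_rot: [[0.427, 0.904, 0.004], [0.904, -0.427, -0.002], [0.0, 0.004, -1.0]]
force: [0.6, 0.5, -0.7]
opening: 0.581
grasp_force: 0.0
```

```bash
python3 go.py
```

```text
t 20.3 pos [ 0.564  -0.0856  0.1383] h -25.25 tz [ 0.004 -0.002 -1.   ] F [ 0.57  0.47 -0.72] M [-0.039 -0.078 -0.021] open mm 50.52 gf 0.0 j6 5.4
```

Static holding torque 0.137 N·m ≈ 0.008 × 17 N, as wanted. Now to the nut at heading about 104°.

>>> {"fn": "step_arm", "kwargs": {
  "steps": [
    [0,0,0,0,0,-1,-0.2],
    [0,0,0,0,0,-1,-0.2],
    [0,0,0,0,0,-1,-0.2],
    [0,0,0,0,0,-1,-0.2],
    [0,0,0,0,0,-1,-0.2],
    [0,0,0,0,0,-1,-0.2],
    [0,0,0,0,0,-1,-0.2]
  ]
}}

```text
time_s: 20.88
position: [0.564, -0.0857, 0.1383]
tcp_rot: [[-0.337, 0.942, 0.004], [0.942, 0.337, -0.002], [-0.003, 0.003, -1.0]]
force: [0.4, 0.3, 1.3]
opening: 0.602
grasp_force: 0.0
```

>>> {"fn": "step_arm", "kwargs": {
  "steps": [
    [0,0,0,0,0,-1,-0.2],
    [0,0,0,0,0,-1,-0.2],
    [0,0,0,0,0,-1,-0.2],
    [0,0,0,0,0,-1,-0.2],
    [0,0,0,0,0,-1,-0.2],
    [0,0,0,0,0,-1,-0.2],
    [0,0,0,0,0,-1,-0.2],
    [0,0,0,0,0,-1,-0.2]
  ]
}}

```text
time_s: 21.55
position: [0.5639, -0.0857, 0.1383]
tcp_rot: [[-0.902, 0.432, 0.004], [0.432, 0.902, -0.002], [-0.004, 0.0, -1.0]]
force: [-0.7, -0.1, -0.2]
opening: 0.602
grasp_force: 0.0
```

```bash
python3 go.py .5622 -.0845 .138 104.2
```

```text
t 21.55 pos [ 0.5639 -0.0857  0.1383] h 64.42 tz [ 0.004 -0.002 -1.   ] F [-0.67 -0.12 -0.23] M [ 0.076 -0.1   -0.017] open mm 52.39 gf 0.0 j6 -84.3
[0.0069 0.001  0.0009] [-0.0019  0.0053 -0.884 ]
```

>>> {"fn": "step_arm", "kwargs": {
  "steps": [
    [0.006,0.001,0,-0.002,0.005,-0.88,-0.2],
    [0.006,0.001,0,-0.002,0.005,-0.88,-0.2],
    [0.006,0.001,0,-0.002,0.005,-0.88,-0.2],
    [0.006,0.001,0,-0.002,0.005,-0.88,-0.2],
    [0.006,0.001,0,-0.002,0.005,-0.88,-0.2],
    [0.006,0.001,0,-0.002,0.005,-0.88,-0.2],
    [0.006,0.001,0,-0.002,0.005,-0.88,-0.2]
  ]
}}

```text
time_s: 22.13
position: [0.5622, -0.0846, 0.1382]
tcp_rot: [[-0.97, -0.242, -0.0], [-0.242, 0.97, 0.0], [0.0, 0.0, -1.0]]
force: [0.3, 0.2, -0.4]
opening: 0.602
grasp_force: 0.0
```

>>> {"fn": "step_arm", "kwargs": {
  "steps": [
    [0,0,0.03,0,0,0,-0.2],
    [0,0,0.057,0,0,0,-0.2],
    [0,0,0.057,0,0,0,-0.2],
    [0,0,0.057,0,0,0,-0.2]
  ]
}}

```text
time_s: 22.47
position: [0.5607, -0.0842, 0.1198]
tcp_rot: [[-0.971, -0.241, -0.004], [-0.241, 0.971, 0.001], [0.004, 0.002, -1.0]]
force: [0.2, 0.2, 0.3]
opening: 0.605
grasp_force: 0.0
```

```bash
python3 go.py .5618 -.0847 .121 104.2
```

```text
t 22.47 pos [ 0.5607 -0.0842  0.1198] h 103.94 tz [-0.004  0.001 -1.   ] F [0.15 0.17 0.27] M [ 0.13  -0.193 -0.013] open mm 52.65 gf 0.0 j6 -123.8
[-0.003  -0.0025 -0.0039] [ 0.0029 -0.0046 -0.0057]
```

>>> {"fn": "step_arm", "kwargs": {
  "steps": [
    [-0.003,-0.0025,-0.004,0.003,-0.004,0,0.6],
    [-0.003,-0.0025,-0.004,0.003,-0.004,0,0.6],
    [-0.003,-0.0025,-0.004,0.003,-0.004,0,0.6],
    [-0.003,-0.0025,-0.004,0.003,-0.004,0,0.6],
    [-0.003,-0.0025,-0.004,0.003,-0.004,0,0.6],
    [-0.003,-0.0025,-0.004,0.003,-0.004,0,0.6],
    [-0.003,-0.0025,-0.004,0.003,-0.004,0,0.6]
  ]
}}

```text
time_s: 23.05
position: [0.5623, -0.0842, 0.1224]
tcp_rot: [[-0.97, -0.242, 0.002], [-0.242, 0.97, 0.0], [-0.002, -0.0, -1.0]]
force: [-0.2, 4.0, 2.7]
opening: 0.305
grasp_force: 30.5
```

```bash
python3 go.py .5618 -.0847 .121 60.2
```

```text
t 23.05 pos [ 0.5623 -0.0842  0.1224] h 103.98 tz [ 0.002  0.    -1.   ] F [-0.17  3.95  2.71] M [ 0.799 -0.11  -0.041] open mm 26.51 gf 30.5 j6 -123.8
[ 0.0021 -0.0013  0.0046] [5.000e-04 1.900e-03 9.728e-01]
```

Seated (26.5 mm). Tighten clockwise, 22.5° first, and check.

>>> {"fn": "step_arm", "kwargs": {
  "steps": [
    [0,0,0,0,0,0.12,0.6],
    [0,0,0,0,0,0.24,0.6],
    [0,0,0.0005,0,0,0.36,0.6],
    [0,0,0.0005,0,0,0.48,0.6],
    [0,0,0.001,0,0,0.6,0.6]
  ]
}}

```text
time_s: 23.47
position: [0.5624, -0.0845, 0.1221]
tcp_rot: [[-0.973, 0.229, 0.002], [0.229, 0.973, -0.001], [-0.002, -0.0, -1.0]]
force: [-0.7, 3.5, 2.9]
opening: 0.303
grasp_force: 30.0
```

```bash
python3 go.py
```

```text
t 23.47 pos [ 0.5624 -0.0845  0.1221] h 76.74 tz [ 0.002 -0.001 -1.   ] F [-0.75  3.46  2.88] M [ 0.603 -0.107 -0.049] open mm 26.33 gf 30.0 j6 -96.5
```

>>> {"fn": "step_arm", "kwargs": {
  "steps": [
    [0,0,0,0,0,0.1,0.6],
    [0,0,0,0,0,0.2,0.6],
    [0,0,0.0005,0,0,0.3,0.6],
    [0,0,0.0005,0,0,0.37,0.6],
    [0,0,0.0005,0,0,0.37,0.6]
  ]
}}

```text
time_s: 23.88
position: [0.5623, -0.0847, 0.1219]
tcp_rot: [[-0.869, 0.495, 0.001], [0.495, 0.869, -0.001], [-0.002, 0.0, -1.0]]
force: [-0.7, 2.8, 1.2]
opening: 0.306
grasp_force: 30.0
```

```bash
python3 go.py
```

```text
t 23.88 pos [ 0.5623 -0.0847  0.1219] h 60.3 tz [ 0.001 -0.001 -1.   ] F [-0.69  2.78  1.25] M [ 0.528 -0.052 -0.031] open mm 26.63 gf 30.0 j6 -80.1
```

>>> {"fn": "step_arm", "kwargs": {
  "steps": [
    [0,0,0,0,0,0.1,0.6],
    [0,0,0,0,0,0.2,0.6],
    [0,0,0.0005,0,0,0.2,0.6]
  ]
}}

```text
time_s: 24.13
position: [0.5623, -0.0847, 0.1218]
tcp_rot: [[-0.781, 0.624, 0.001], [0.624, 0.781, -0.001], [-0.001, 0.0, -1.0]]
force: [-1.4, 2.6, 4.9]
opening: 0.306
grasp_force: 30.0
```

```bash
python3 go.py
```

```text
t 24.13 pos [ 0.5623 -0.0847  0.1218] h 51.36 tz [ 0.001 -0.001 -1.   ] F [-1.41  2.6   4.88] M [ 0.567  0.1   -0.063] open mm 26.58 gf 30.0 j6 -71.2
```

Run:
```python
from h import *
o=[]
for n,b in(("top",(272,195,332,255)),("scene",(220,155,280,215))):
    c,f=cam(n);im=cv2.cvtColor(c["image"],cv2.COLOR_RGB2BGR)[b[1]:b[3],b[0]:b[2]]
    o.append(cv2.resize(im,None,fx=6.5,fy=6.5,interpolation=cv2.INTER_CUBIC))
cv2.imwrite("pics/z5.png",np.hstack(o))
```

```text
(no output)
```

View pics/z5.png

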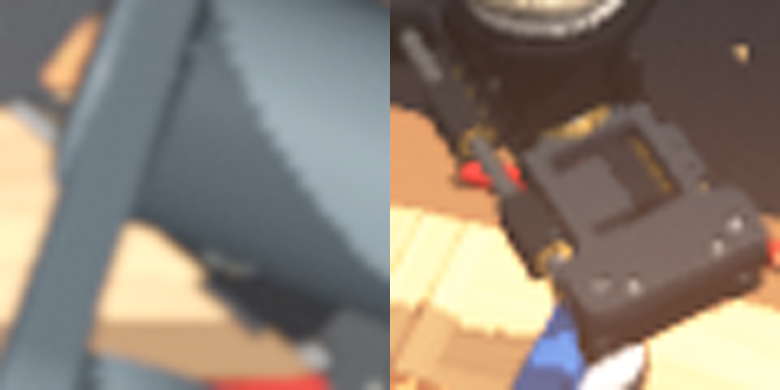

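Nothing useful there (the gripper hides the nut). I'll read the torque while moving.

>>> {"fn": "step_arm", "kwargs": {
  "steps": [
    [0,0,0,0,0,0.07,0.6]
  ]
}}

```text
time_s: 24.32
position: [0.5622, -0.0848, 0.1218]
tcp_rot: [[-0.747, 0.665, 0.001], [0.665, 0.747, -0.001], [-0.002, 0.0, -1.0]]
force: [-1.8, 2.9, 3.9]
opening: 0.306
grasp_force: 30.0
```

```bash
python3 go.py
```

```text
t 24.32 pos [ 0.5622 -0.0848  0.1218] h 48.32 tz [ 0.001 -0.001 -1.   ] F [-1.82  2.91  3.93] M [0.579 0.031 0.085] open mm 26.65 gf 30.0 j6 -68.1
```

>>> {"fn": "step_arm", "kwargs": {
  "steps": [
    [0,0,0,0,0,0.07,0.6]
  ]
}}

```text
time_s: 24.4
position: [0.5622, -0.0848, 0.1217]
tcp_rot: [[-0.708, 0.706, 0.001], [0.706, 0.708, -0.001], [-0.001, 0.0, -1.0]]
force: [-1.0, 3.3, 4.8]
opening: 0.304
grasp_force: 30.0
```

```bash
python3 go.py
```

```text
t 24.4 pos [ 0.5622 -0.0848  0.1217] h 45.07 tz [ 0.001 -0.001 -1.   ] F [-1.02  3.29  4.8 ] M [0.601 0.028 0.094] open mm 26.42 gf 30.0 j6 -64.9
```

>>> {"fn": "step_arm", "kwargs": {
  "steps": [
    [0,0,0,0,0,0.07,0.6]
  ]
}}

```text
time_s: 24.48
position: [0.5622, -0.0848, 0.1217]
tcp_rot: [[-0.668, 0.744, 0.001], [0.744, 0.668, -0.001], [-0.001, 0.0, -1.0]]
force: [-1.2, 1.4, 5.1]
opening: 0.306
grasp_force: 30.0
```

```bash
python3 go.py
```

```text
t 24.48 pos [ 0.5622 -0.0848  0.1217] h 41.92 tz [ 0.001 -0.001 -1.   ] F [-1.25  1.44  5.11] M [0.384 0.025 0.015] open mm 26.65 gf 30.0 j6 -61.7
```

>>> {"fn": "step_arm", "kwargs": {
  "steps": [
    [0,0,0,0,0,0.1,0.6],
    [0,0,0,0,0,0.17,0.6]
  ]
}}

```text
time_s: 24.65
position: [0.5621, -0.0848, 0.1216]
tcp_rot: [[-0.563, 0.827, 0.001], [0.827, 0.563, -0.001], [-0.001, 0.0, -1.0]]
force: [-1.9, 3.6, 3.7]
opening: 0.305
grasp_force: 30.0
```

```bash
python3 go.py
```

```text
t 24.65 pos [ 0.5621 -0.0848  0.1216] h 34.23 tz [ 0.001 -0.001 -1.   ] F [-1.89  3.57  3.72] M [0.579 0.032 0.095] open mm 26.54 gf 30.0 j6 -54.0
```

>>> {"fn": "step_arm", "kwargs": {
  "steps": [
    [0,0,0,0,0,0.07,0.6]
  ]
}}

```text
time_s: 24.73
position: [0.5621, -0.0849, 0.1216]
tcp_rot: [[-0.517, 0.856, 0.001], [0.856, 0.517, -0.001], [-0.001, 0.0, -1.0]]
force: [-0.7, 1.8, 4.1]
opening: 0.304
grasp_force: 30.0
```

```bash
python3 go.py
```

```text
t 24.73 pos [ 0.5621 -0.0849  0.1216] h 31.12 tz [ 0.001 -0.001 -1.   ] F [-0.71  1.84  4.05] M [ 0.376 -0.126  0.101] open mm 26.49 gf 30.0 j6 -50.9
```

>>> {"fn": "step_arm", "kwargs": {
  "steps": [
    [0,0,0,0,0,0.07,0.6]
  ]
}}

```text
time_s: 24.82
position: [0.562, -0.0849, 0.1216]
tcp_rot: [[-0.469, 0.883, 0.001], [0.883, 0.469, -0.001], [-0.001, 0.0, -1.0]]
force: [-1.5, 2.2, 2.8]
opening: 0.305
grasp_force: 30.0
```

```bash
python3 go.py
```

```text
t 24.82 pos [ 0.562  -0.0849  0.1216] h 27.98 tz [ 0.001 -0.001 -1.   ] F [-1.54  2.2   2.84] M [0.42  0.293 0.087] open mm 26.57 gf 30.0 j6 -47.8
```

>>> {"fn": "step_arm", "kwargs": {
  "steps": [
    [0,0,0,0,0,0.07,0.6]
  ]
}}

```text
time_s: 24.9
position: [0.562, -0.0849, 0.1215]
tcp_rot: [[-0.42, 0.908, 0.001], [0.908, 0.42, -0.001], [-0.001, 0.0, -1.0]]
force: [-1.5, 1.9, 3.9]
opening: 0.305
grasp_force: 30.0
```

```bash
python3 go.py
```

```text
t 24.9 pos [ 0.562  -0.0849  0.1215] h 24.84 tz [ 0.001 -0.001 -1.   ] F [-1.49  1.94  3.93] M [0.403 0.052 0.186] open mm 26.53 gf 30.0 j6 -44.6
```

>>> {"fn": "step_arm", "kwargs": {
  "steps": [
    [0,0,0,0,0,0.07,0.6]
  ]
}}

```text
time_s: 24.98
position: [0.562, -0.085, 0.1215]
tcp_rot: [[-0.371, 0.928, 0.0], [0.928, 0.371, -0.002], [-0.002, -0.0, -1.0]]
force: [-1.7, 3.0, 3.8]
opening: 0.304
grasp_force: 30.1
```

```bash
python3 go.py
```

```text
t 24.98 pos [ 0.562  -0.085   0.1215] h 21.8 tz [ 0.    -0.002 -1.   ] F [-1.66  2.97  3.79] M [0.441 0.064 0.805] open mm 26.46 gf 30.1 j6 -41.6
```

>>> {"fn": "step_arm", "kwargs": {
  "steps": [
    [0,0,0,0,0,0.07,0.6]
  ]
}}

```text
time_s: 25.07
position: [0.5621, -0.0855, 0.1216]
tcp_rot: [[-0.322, 0.947, 0.001], [0.947, 0.322, -0.003], [-0.003, -0.0, -1.0]]
force: [-1.3, 0.8, 1.7]
opening: 0.309
grasp_force: 30.0
```

```bash
python3 go.py
```

```text
t 25.07 pos [ 0.5621 -0.0855  0.1216] h 18.76 tz [ 0.001 -0.003 -1.   ] F [-1.3   0.83  1.66] M [0.242 0.127 0.797] open mm 26.85 gf 30.0 j6 -38.4
```

>>> {"fn": "step_arm", "kwargs": {
  "steps": [
    [0,0,0,0,0,0.07,0.6]
  ]
}}

```text
time_s: 25.15
position: [0.5622, -0.0861, 0.1216]
tcp_rot: [[-0.27, 0.963, 0.001], [0.963, 0.27, -0.004], [-0.004, -0.0, -1.0]]
force: [-2.2, -3.3, 1.3]
opening: 0.315
grasp_force: 30.0
```

```bash
python3 go.py
```

```text
t 25.15 pos [ 0.5622 -0.0861  0.1216] h 15.66 tz [ 0.001 -0.004 -1.   ] F [-2.19 -3.35  1.31] M [-0.596  0.086  0.763] open mm 27.37 gf 30.0 j6 -35.3
```

Torque jumped to 0.8 with the pads shifting, so a finger is probably fouling the arm. Back off, release, lift clear and look.

>>> {"fn": "step_arm", "kwargs": {
  "steps": [
    [0,0,0,0,0,-0.14,0.6],
    [0,0,0,0,0,-0.14,-0.2],
    [0,0,0,0,0,-0.14,-0.2],
    [0,0,0,0,0,-0.14,-0.2],
    [0,0,0,0,0,-0.14,-0.2],
    [0,0,-0.1,0,0,-0.14,-0.2],
    [0,0,-0.2,0,0,-0.14,-0.2],
    [0,0,-0.3,0,0,-0.14,-0.2]
  ]
}}

```text
time_s: 25.82
position: [0.5618, -0.0847, 0.2118]
tcp_rot: [[-0.368, 0.93, -0.0], [0.93, 0.368, -0.0], [-0.0, -0.0, -1.0]]
force: [-0.0, -0.0, 1.1]
opening: 0.595
grasp_force: 0.0
```

>>> {"fn": "step_arm", "kwargs": {
  "steps": [
    [-0.8,0,-0.1,0,0,0,-0.2],
    [-0.8,0,-0.1,0,0,0,-0.2],
    [-0.8,0,-0.1,0,0,0,-0.2],
    [-0.8,0,-0.1,0,0,0,-0.2],
    [-0.8,0,-0.1,0,0,0,-0.2],
    [-0.8,0,-0.1,0,0,0,-0.2],
    [-0.8,0,-0.1,0,0,0,-0.2],
    [-0.8,0,-0.1,0,0,0,-0.2]
  ]
}}

```text
time_s: 26.48
position: [0.6508, -0.3101, 0.2413]
tcp_rot: [[-0.366, 0.931, 0.002], [0.931, 0.366, -0.001], [-0.002, 0.001, -1.0]]
force: [0.2, 1.0, 0.7]
opening: 0.6
grasp_force: 0.0
```

Run:
```python
from h import *
from go import st
st()
o=[]
for n,b in(("top",(292,210,317,235)),("scene",(238,180,263,205))):
    c,f=cam(n);im=cv2.cvtColor(c["image"],cv2.COLOR_RGB2BGR)[b[1]:b[3],b[0]:b[2]]
    im=(im.astype(float)/255)**1.8*255
    o.append(cv2.resize(im.astype(np.uint8),None,fx=16,fy=16,interpolation=cv2.INTER_LANCZOS4))
cv2.imwrite("pics/z6.png",np.hstack(o))
```

```text
t 26.48 pos [ 0.6508 -0.3101  0.2413] h 21.47 tz [ 0.002 -0.001 -1.   ] F [0.2  0.96 0.65] M [ 0.04  -0.074 -0.057] open mm 52.16 gf 0.0 j6 -55.8
```

View pics/z6.png

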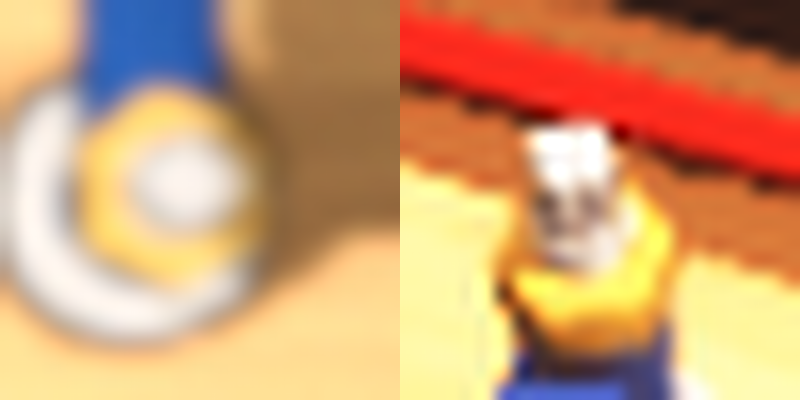

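The nut's flats now sit near 20° (mod 60), and the square has dropped about 4 mm as expected. I'll regrip the nut at 79°, well away from the arm, and turn clockwise to tell a foul from real tightness.

```bash
python3 go.py .5620 -.0847 .20 79
```

```text
t 26.58 pos [ 0.6501 -0.3068  0.241 ] h 21.64 tz [-0.     0.001 -1.   ] F [0.08 0.21 0.73] M [ 0.048 -0.093  0.011] open mm 51.98 gf 0.0 j6 -55.8
[7.964e-01 2.000e-04 1.373e-01] [ 7.0000e-04 -1.0000e-03 -1.2747e+00]
```

>>> {"fn": "step_arm", "kwargs": {
  "steps": [
    [0.8,0,0.1,0,0,-1,-0.2],
    [0.8,0,0.1,0,0,-1,-0.2],
    [0.8,0,0.1,0,0,-1,-0.2],
    [0.8,0,0.1,0,0,-1,-0.2],
    [0.8,0,0.1,0,0,-1,-0.2],
    [0.8,0,0.1,0,0,-1,-0.2],
    [0.8,0,0.1,0,0,-1,-0.2],
    [0.8,0,0.1,0,0,-1,-0.2]
  ]
}}

```text
time_s: 27.25
position: [0.5599, -0.0808, 0.2115]
tcp_rot: [[-0.92, 0.391, -0.001], [0.391, 0.92, 0.0], [0.001, -0.0, -1.0]]
force: [1.0, -0.0, 0.5]
opening: 0.601
grasp_force: 0.0
```

```bash
python3 go.py .5620 -.0847 .15 79
```

```text
t 27.25 pos [ 0.5599 -0.0808  0.2115] h 66.97 tz [-0.001  0.    -1.   ] F [ 1.   -0.03  0.46] M [ 0.018 -0.155 -0.033] open mm 52.3 gf 0.0 j6 -86.5
[-0.0118 -0.0093  0.2049] [-0.0003 -0.0011 -0.2674]
```

>>> {"fn": "step_arm", "kwargs": {
  "steps": [
    [0,0,0.1,0,0,-0.267,-0.2],
    [0,0,0.2,0,0,-0.267,-0.2],
    [0,0,0.2,0,0,-0.267,-0.2],
    [0,0,0.2,0,0,-0.267,-0.2]
  ]
}}

```text
time_s: 27.58
position: [0.5614, -0.0846, 0.1506]
tcp_rot: [[-0.98, 0.2, -0.002], [0.2, 0.98, 0.0], [0.002, -0.0, -1.0]]
force: [0.5, -0.0, 1.0]
opening: 0.6
grasp_force: 0.0
```

```bash
python3 go.py .5620 -.0847 .1235 79
```

```text
t 27.58 pos [ 0.5614 -0.0846  0.1506] h 78.49 tz [-0.002  0.    -1.   ] F [ 0.54 -0.04  0.98] M [ 0.107 -0.143  0.039] open mm 52.24 gf 0.0 j6 -98.3
[-0.0022 -0.      0.0904] [-0.0003 -0.0022 -0.0113]
```

>>> {"fn": "step_arm", "kwargs": {
  "steps": [
    [-0.002,0,0.045,0,0,0,-0.2],
    [-0.002,0,0.09,0,0,0,-0.2],
    [-0.002,0,0.09,0,0,0,0.6],
    [-0.002,0,0.09,0,0,0,0.6],
    [-0.002,0,0.09,0,0,0,0.6],
    [-0.002,0,0.09,0,0,0,0.6],
    [-0.002,0,0.09,0,0,0,0.6],
    [-0.002,0,0.09,0,0,0,0.6]
  ]
}}

```text
time_s: 28.25
position: [0.564, -0.0848, 0.1259]
tcp_rot: [[-0.98, 0.197, 0.004], [0.197, 0.98, -0.001], [-0.005, -0.0, -1.0]]
force: [1.1, 3.8, 5.5]
opening: 0.32
grasp_force: 30.0
```

```bash
python3 go.py
```

```text
t 28.25 pos [ 0.564  -0.0848  0.1259] h 78.63 tz [ 0.004 -0.001 -1.   ] F [1.13 3.77 5.54] M [ 0.729 -0.286  0.036] open mm 27.83 gf 30.0 j6 -98.4
```

>>> {"fn": "step_arm", "kwargs": {
  "steps": [
    [0,0,0,0,0,0.07,0.6]
  ]
}}

```text
time_s: 28.33
position: [0.564, -0.0849, 0.1259]
tcp_rot: [[-0.968, 0.251, 0.004], [0.251, 0.968, -0.001], [-0.004, -0.0, -1.0]]
force: [0.7, 1.7, 5.2]
opening: 0.32
grasp_force: 30.0
```

```bash
python3 go.py
```

```text
t 28.33 pos [ 0.564  -0.0849  0.1259] h 75.46 tz [ 0.004 -0.001 -1.   ] F [0.66 1.7  5.17] M [ 0.381 -0.238  0.045] open mm 27.83 gf 30.0 j6 -95.3
```

>>> {"fn": "step_arm", "kwargs": {
  "steps": [
    [0,0,0,0,0,0.07,0.6]
  ]
}}

```text
time_s: 28.42
position: [0.564, -0.085, 0.1258]
tcp_rot: [[-0.952, 0.305, 0.004], [0.305, 0.952, -0.002], [-0.004, -0.0, -1.0]]
force: [-0.2, 2.3, 5.4]
opening: 0.318
grasp_force: 30.0
```

```bash
python3 go.py
```

```text
t 28.42 pos [ 0.564  -0.085   0.1258] h 72.23 tz [ 0.004 -0.002 -1.   ] F [-0.16  2.35  5.38] M [ 0.417 -0.193  0.067] open mm 27.65 gf 30.0 j6 -92.0
```

>>> {"fn": "step_arm", "kwargs": {
  "steps": [
    [0,0,0,0,0,0.08,0.6],
    [0,0,0,0,0,0.16,0.6]
  ]
}}

```text
time_s: 28.58
position: [0.5639, -0.0853, 0.1258]
tcp_rot: [[-0.906, 0.422, 0.004], [0.422, 0.906, -0.002], [-0.004, -0.0, -1.0]]
force: [-1.3, 0.3, 5.0]
opening: 0.319
grasp_force: 30.0
```

```bash
python3 go.py
```

```text
t 28.58 pos [ 0.5639 -0.0853  0.1258] h 65.02 tz [ 0.004 -0.002 -1.   ] F [-1.32  0.32  4.99] M [0.3   0.116 0.081] open mm 27.76 gf 30.0 j6 -84.8
```

>>> {"fn": "step_arm", "kwargs": {
  "steps": [
    [0,0,0,0,0,0.08,0.6]
  ]
}}

```text
time_s: 28.67
position: [0.5638, -0.0854, 0.1257]
tcp_rot: [[-0.878, 0.478, 0.004], [0.478, 0.878, -0.002], [-0.004, -0.0, -1.0]]
force: [0.8, -0.5, 4.6]
opening: 0.317
grasp_force: 30.0
```

```bash
python3 go.py
```

```text
t 28.67 pos [ 0.5638 -0.0854  0.1257] h 61.43 tz [ 0.004 -0.002 -1.   ] F [ 0.83 -0.51  4.58] M [ 0.131 -0.184  0.256] open mm 27.55 gf 30.0 j6 -81.2
```

>>> {"fn": "step_arm", "kwargs": {
  "steps": [
    [0,0,0,0,0,0.08,0.6]
  ]
}}

```text
time_s: 28.75
position: [0.5637, -0.0855, 0.1257]
tcp_rot: [[-0.847, 0.531, 0.003], [0.531, 0.847, -0.003], [-0.005, -0.001, -1.0]]
force: [-0.4, -0.3, 4.4]
opening: 0.315
grasp_force: 30.1
```

```bash
python3 go.py
```

```text
t 28.75 pos [ 0.5637 -0.0855  0.1257] h 57.93 tz [ 0.003 -0.003 -1.   ] F [-0.37 -0.28  4.36] M [ 0.201 -0.145  0.641] open mm 27.38 gf 30.1 j6 -77.7
```

>>> {"fn": "step_arm", "kwargs": {
  "steps": [
    [0,0,0,0,0,0.08,0.6]
  ]
}}

```text
time_s: 28.83
position: [0.5637, -0.0856, 0.1257]
tcp_rot: [[-0.812, 0.584, 0.003], [0.584, 0.812, -0.003], [-0.004, -0.0, -1.0]]
force: [-0.9, -0.5, 4.5]
opening: 0.319
grasp_force: 30.0
```

```bash
python3 go.py
```

```text
t 28.83 pos [ 0.5637 -0.0856  0.1257] h 54.29 tz [ 0.003 -0.003 -1.   ] F [-0.91 -0.49  4.46] M [ 0.026 -0.101  0.411] open mm 27.77 gf 30.0 j6 -74.0
```

Torque now rises at the heading where the nut was originally tight (60°). Nip a little more, then hold.

>>> {"fn": "step_arm", "kwargs": {
  "steps": [
    [0,0,0,0,0,0.06,0.6]
  ]
}}

```text
time_s: 28.92
position: [0.5633, -0.0856, 0.1256]
tcp_rot: [[-0.784, 0.621, 0.002], [0.621, 0.784, -0.003], [-0.004, -0.001, -1.0]]
force: [-0.8, 0.5, 5.6]
opening: 0.316
grasp_force: 30.0
```

```bash
python3 go.py
```

```text
t 28.92 pos [ 0.5633 -0.0856  0.1256] h 51.65 tz [ 0.002 -0.003 -1.   ] F [-0.79  0.49  5.56] M [0.115 0.006 0.486] open mm 27.46 gf 30.0 j6 -71.4
```

>>> {"fn": "step_arm", "kwargs": {
  "steps": [
    [0,0,0,0,0,0,0.6],
    [0,0,0,0,0,0,0.6]
  ]
}}

```text
time_s: 29.08
position: [0.5632, -0.0854, 0.1257]
tcp_rot: [[-0.786, 0.618, 0.002], [0.618, 0.786, -0.003], [-0.003, -0.001, -1.0]]
force: [-1.1, 1.0, 5.6]
opening: 0.318
grasp_force: 30.0
```

```bash
python3 go.py
```

```text
t 29.08 pos [ 0.5632 -0.0854  0.1257] h 51.8 tz [ 0.002 -0.003 -1.   ] F [-1.09  0.97  5.58] M [0.141 0.076 0.433] open mm 27.69 gf 30.0 j6 -71.5
```

>>> {"fn": "step_arm", "kwargs": {
  "steps": [
    [0,0,0,0,0,0.07,0.6],
    [0,0,0,0,0,0.07,0.6],
    [0,0,0,0,0,0.07,0.6]
  ]
}}

```text
time_s: 29.33
position: [0.5626, -0.085, 0.1256]
tcp_rot: [[-0.75, 0.661, 0.001], [0.661, 0.75, -0.002], [-0.002, -0.001, -1.0]]
force: [-2.2, 1.6, 5.9]
opening: 0.316
grasp_force: 30.0
```

```bash
python3 go.py
```

```text
t 29.33 pos [ 0.5626 -0.085   0.1256] h 48.63 tz [ 0.001 -0.002 -1.   ] F [-2.23  1.56  5.92] M [0.281 0.142 0.351] open mm 27.53 gf 30.0 j6 -68.4
```

>>> {"fn": "step_arm", "kwargs": {
  "steps": [
    [0,0,0,0,0,-0.07,-0.2],
    [0,0,0,0,0,-0.07,-0.2],
    [0,0,0,0,0,-0.07,-0.2],
    [0,0,0,0,0,-0.07,-0.2],
    [0,0,-0.1,0,0,-0.07,-0.2],
    [0,0,-0.2,0,0,-0.07,-0.2],
    [0,0,-0.3,0,0,-0.07,-0.2]
  ]
}}

```text
time_s: 29.92
position: [0.5623, -0.085, 0.2147]
tcp_rot: [[-0.784, 0.621, -0.001], [0.621, 0.784, -0.0], [0.0, -0.001, -1.0]]
force: [0.9, -0.5, 0.4]
opening: 0.595
grasp_force: 0.0
```

>>> {"fn": "step_arm", "kwargs": {
  "steps": [
    [-0.7,-0.4,-0.1,0,0,0,-0.2],
    [-0.7,-0.4,-0.1,0,0,0,-0.2],
    [-0.7,-0.4,-0.1,0,0,0,-0.2],
    [-0.7,-0.4,-0.1,0,0,0,-0.2],
    [-0.7,-0.4,-0.1,0,0,0,-0.2],
    [-0.7,-0.4,-0.1,0,0,0,-0.2],
    [-0.7,-0.4,-0.1,0,0,0,-0.2]
  ]
}}

```text
time_s: 30.5
position: [0.6552, -0.3178, 0.2454]
tcp_rot: [[-0.78, 0.625, 0.007], [0.625, 0.78, -0.008], [-0.01, -0.002, -1.0]]
force: [-0.1, -0.1, 0.4]
opening: 0.599
grasp_force: 0.0
```

Run:
```python
from h import *
from go import st
st()
o=[]
for n,b in(("top",(292,210,317,235)),("scene",(238,180,263,205))):
    c,f=cam(n);im=cv2.cvtColor(c["image"],cv2.COLOR_RGB2BGR)[b[1]:b[3],b[0]:b[2]]
    im=(im.astype(float)/255)**1.8*255
    o.append(cv2.resize(im.astype(np.uint8),None,fx=16,fy=16,interpolation=cv2.INTER_LANCZOS4))
cv2.imwrite("pics/z7.png",np.hstack(o))
```

```text
t 30.5 pos [ 0.6552 -0.3178  0.2454] h 51.31 tz [ 0.007 -0.008 -1.   ] F [-0.15 -0.1   0.36] M [-0.01  -0.116  0.005] open mm 52.14 gf 0.0 j6 -85.8
```

View pics/z7.png

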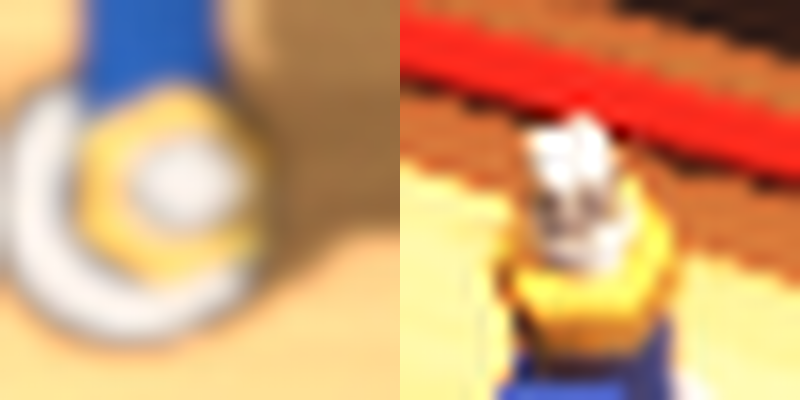

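The nut orientation in this view needs numbers. I'll refit the hexagon in the saved crops (start, after stroke 1, now).

```bash
cat > fit2.py <<'E'
from fit import *
c,f=cam("top"); b=(292,210,317,235)
ims={}
for n in("z2","z6","z7"):
    p=cv2.imread(f"pics/{n}.png")[:400,:400]
    ims[n]=(cv2.resize(p,(25,25),interpolation=cv2.INTER_AREA)[...,::-1].astype(float)/255)**(1/1.8)
# score: colour-model fit: hex region explained by mean colour, vs ring just outside; use gradient-free Fisher contrast on edge band
t0=np.array(proj(c,f,(X,Y,.104)))
yy,xx=np.mgrid[b[1]:b[3],b[0]:b[2]]
for n,im in ims.items():
    R,G,B=[im[...,i] for i in range(3)]
    S=(R-B)/(R+B+.01)
    near=(np.hypot(xx-t0[0],yy-t0[1])<10)&(xx<t0[0]+2.5)   # left part: background is white foot / blue arm
    res=[]
    for a in range(0,60,4):
        best=-9
        for dx in np.arange(-1,1.6,.25):
            for dy in np.arange(-1.5,1.1,.25):
                m=rend(c,f,prism(6,.0156,.097,.104,a),(dx,dy),b)*(1-rend(c,f,prism(12,.0085,.104,.131,0),(dx,dy),b))
                foot=(np.hypot(xx-t0[0]+2,yy-t0[1]-2)<9.5)|(B>R)
                w=near&foot
                v=np.corrcoef(m[w],S[w])[0,1]
                best=max(best,v)
        res.append((a,round(float(best),3)))
    print(n,res)
E
python3 fit2.py
```

```text
z2 [(0, 0.605), (4, 0.606), (8, 0.605), (12, 0.599), (16, 0.597), (20, 0.595), (24, 0.59), (28, 0.588), (32, 0.589), (36, 0.586), (40, 0.587), (44, 0.59), (48, 0.593), (52, 0.598), (56, 0.601)]
z6 [(0, 0.602), (4, 0.602), (8, 0.601), (12, 0.601), (16, 0.603), (20, 0.609), (24, 0.611), (28, 0.612), (32, 0.614), (36, 0.612), (40, 0.614), (44, 0.61), (48, 0.607), (52, 0.605), (56, 0.602)]
z7 [(0, 0.584), (4, 0.588), (8, 0.59), (12, 0.593), (16, 0.597), (20, 0.602), (24, 0.602), (28, 0.599), (32, 0.598), (36, 0.593), (40, 0.593), (44, 0.587), (48, 0.582), (52, 0.582), (56, 0.582)]
```

```bash
cat > fit3.py <<'E'
from fit import *
c,f=cam("scene"); b=(238,180,263,205)
d,g=cam("top"); bt=(292,210,317,235)
for n,dz in(("z2",0),("z6",-.0039),("z7",-.0039)):
    P=cv2.imread(f"pics/{n}.png")
    im=[(cv2.resize(p,(25,25),interpolation=cv2.INTER_AREA)[...,::-1].astype(float)/255)**(1/1.8) for p in(P[:400,400:],P[:400,:400])]
    for nm,(cc,ff,bb,I) in {"scene":(c,f,b,im[0]),"top":(d,g,bt,im[1])}.items():
        t=proj(cc,ff,(X,Y,.128+dz)); yy,xx=np.mgrid[bb[1]:bb[3],bb[0]:bb[2]]
        S=I[...,2]
        w=(np.abs(xx-t[0])<6)&(yy>t[1]-6)&(yy<t[1]+(1 if nm=="scene" else 6))
        res=[]
        for a in range(0,90,6):
            best=-9
            for dx in np.arange(-1.5,1.6,.25):
                for dy in np.arange(-2,2.1,.25):
                    m=rend(cc,ff,prism(4,.00849,.116+dz,.1325+dz,a),(dx,dy),bb)
                    best=max(best,np.corrcoef(m[w],S[w])[0,1])
            res.append((a,round(float(best),3)))
        print(n,nm,res)
E
python3 fit3.py
python3 - <<'E'
from h import *
import cv2
ims=[cv2.imread(f"pics/{n}.png")[:300,480:740] for n in("z2","z6","z7")]
cv2.imwrite("pics/cmp.png",np.hstack(ims))
E
```

```text
z2 scene [(0, 0.928), (6, 0.94), (12, 0.95), (18, 0.955), (24, 0.967), (30, 0.965), (36, 0.968), (42, 0.964), (48, 0.954), (54, 0.942), (60, 0.931), (66, 0.922), (72, 0.913), (78, 0.907), (84, 0.914)]
z2 top [(0, 0.734), (6, 0.728), (12, 0.73), (18, 0.737), (24, 0.734), (30, 0.737), (36, 0.739), (42, 0.736), (48, 0.737), (54, 0.74), (60, 0.74), (66, 0.737), (72, 0.738), (78, 0.732), (84, 0.731)]
z6 scene [(0, 0.91), (6, 0.923), (12, 0.928), (18, 0.934), (24, 0.945), (30, 0.952), (36, 0.953), (42, 0.944), (48, 0.937), (54, 0.931), (60, 0.925), (66, 0.916), (72, 0.908), (78, 0.903), (84, 0.9)]
z6 top [(0, 0.719), (6, 0.717), (12, 0.718), (18, 0.722), (24, 0.721), (30, 0.723), (36, 0.722), (42, 0.72), (48, 0.721), (54, 0.72), (60, 0.72), (66, 0.719), (72, 0.719), (78, 0.721), (84, 0.716)]
z7 scene [(0, 0.895), (6, 0.907), (12, 0.916), (18, 0.924), (24, 0.936), (30, 0.942), (36, 0.949), (42, 0.946), (48, 0.943), (54, 0.94), (60, 0.936), (66, 0.927), (72, 0.918), (78, 0.906), (84, 0.898)]
z7 top [(0, 0.69), (6, 0.688), (12, 0.689), (18, 0.693), (24, 0.692), (30, 0.693), (36, 0.692), (42, 0.69), (48, 0.691), (54, 0.691), (60, 0.691), (66, 0.69), (72, 0.69), (78, 0.692), (84, 0.687)]
```

View pics/cmp.png

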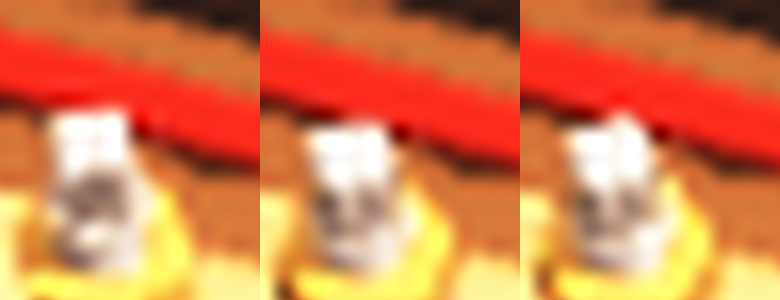

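Comparing the crops: the square (about 36°) is unchanged, but the nut's flats now fit about 23° (mod 60), not the 53° where I released it. I'll regrip at 56° and read the opening as a test.

>>> {"fn": "step_arm", "kwargs": {
  "steps": [
    [0.7,0.4,0.1,0,0,-0.1,-0.2],
    [0.7,0.4,0.1,0,0,-0.1,-0.2],
    [0.7,0.4,0.1,0,0,-0.1,-0.2],
    [0.7,0.4,0.1,0,0,-0.1,-0.2],
    [0.7,0.4,0.1,0,0,-0.1,-0.2],
    [0.7,0.4,0.1,0,0,-0.1,-0.2],
    [0.7,0.4,0.1,0,0,-0.1,-0.2],
    [0.7,0.4,0.1,0,0,-0.1,-0.2]
  ]
}}

```text
time_s: 31.42
position: [0.5611, -0.0815, 0.2147]
tcp_rot: [[-0.833, 0.553, -0.0], [0.553, 0.833, -0.001], [-0.0, -0.0, -1.0]]
force: [0.3, 0.5, -0.1]
opening: 0.596
grasp_force: 0.0
```

>>> {"fn": "step_arm", "kwargs": {
  "steps": [
    [0,0,0.1,0,0,0,-0.2],
    [0,0,0.2,0,0,0,-0.2],
    [0,0,0.2,0,0,0,-0.2],
    [0,0,0.2,0,0,0,-0.2]
  ]
}}

```text
time_s: 31.75
position: [0.5624, -0.0853, 0.1537]
tcp_rot: [[-0.83, 0.557, -0.001], [0.557, 0.83, -0.0], [0.001, -0.001, -1.0]]
force: [0.9, -0.1, 0.2]
opening: 0.599
grasp_force: 0.0
```

```bash
python3 go.py .5618 -.0847 .1205 56
```

```text
t 31.75 pos [ 0.5624 -0.0853  0.1537] h 56.14 tz [-0.001 -0.    -1.   ] F [ 0.91 -0.1   0.18] M [ 0.069 -0.208 -0.02 ] open mm 52.13 gf 0.0 j6 -76.0
[0.0028 0.0006 0.1107] [-0.0011 -0.0011  0.0031]
```

>>> {"fn": "step_arm", "kwargs": {
  "steps": [
    [0.002,0.0005,0.06,0,0,0,-0.2],
    [0.002,0.0005,0.11,0,0,0,-0.2],
    [0.002,0.0005,0.11,0,0,0,0.6],
    [0.002,0.0005,0.11,0,0,0,0.6],
    [0.002,0.0005,0.11,0,0,0,0.6],
    [0.002,0.0005,0.11,0,0,0,0.6],
    [0.002,0.0005,0.11,0,0,0,0.6],
    [0.002,0.0005,0.11,0,0,0,0.6]
  ]
}}

```text
time_s: 32.42
position: [0.5635, -0.0854, 0.1231]
tcp_rot: [[-0.831, 0.556, 0.004], [0.556, 0.831, -0.003], [-0.005, -0.0, -1.0]]
force: [-0.5, -2.4, 5.9]
opening: 0.332
grasp_force: 30.0
```

```bash
python3 go.py
```

```text
t 32.42 pos [ 0.5635 -0.0854  0.1231] h 56.19 tz [ 0.004 -0.003 -1.   ] F [-0.46 -2.44  5.87] M [-0.289  0.035  0.011] open mm 28.84 gf 30.0 j6 -75.9
```

>>> {"fn": "step_arm", "kwargs": {
  "steps": [
    [0,0,0,0,0,0.07,0.6]
  ]
}}

```text
time_s: 32.5
position: [0.5635, -0.0855, 0.123]
tcp_rot: [[-0.799, 0.601, 0.004], [0.601, 0.799, -0.003], [-0.005, -0.0, -1.0]]
force: [-1.0, -2.1, 6.0]
opening: 0.327
grasp_force: 30.0
```

```bash
python3 go.py
```

```text
t 32.5 pos [ 0.5635 -0.0855  0.123 ] h 53.07 tz [ 0.004 -0.003 -1.   ] F [-0.96 -2.14  5.98] M [-0.284  0.109  0.457] open mm 28.48 gf 30.0 j6 -72.8
```

>>> {"fn": "step_arm", "kwargs": {
  "steps": [
    [0,0,0,0,0,0.07,0.6]
  ]
}}

```text
time_s: 32.58
position: [0.5638, -0.0859, 0.123]
tcp_rot: [[-0.765, 0.644, 0.005], [0.644, 0.765, -0.004], [-0.006, -0.0, -1.0]]
force: [-0.8, -3.9, 3.7]
opening: 0.328
grasp_force: 30.0
```

```bash
python3 go.py
```

```text
t 32.58 pos [ 0.5638 -0.0859  0.123 ] h 49.89 tz [ 0.005 -0.004 -1.   ] F [-0.81 -3.85  3.72] M [-0.582  0.047  0.415] open mm 28.52 gf 30.0 j6 -69.6
```

>>> {"fn": "step_arm", "kwargs": {
  "steps": [
    [0,0,0,0,0,0.07,0.6]
  ]
}}

```text
time_s: 32.67
position: [0.5637, -0.086, 0.123]
tcp_rot: [[-0.727, 0.686, 0.004], [0.686, 0.727, -0.004], [-0.006, -0.0, -1.0]]
force: [-2.3, -3.8, 4.2]
opening: 0.324
grasp_force: 30.0
```

```bash
python3 go.py
```

```text
t 32.67 pos [ 0.5637 -0.086   0.123 ] h 46.67 tz [ 0.004 -0.004 -1.   ] F [-2.29 -3.77  4.2 ] M [-0.667  0.09   0.332] open mm 28.22 gf 30.0 j6 -66.4
```

>>> {"fn": "step_arm", "kwargs": {
  "steps": [
    [0,0,0,0,0,0,-0.2],
    [0,0,0,0,0,0,-0.2],
    [0,0,0,0,0,0,-0.2],
    [0,0,0,0,0,0,-0.2],
    [0,0,-0.1,0,0,0,-0.2],
    [0,0,-0.2,0,0,0,-0.2],
    [0,0,-0.3,0,0,0,-0.2]
  ]
}}

```text
time_s: 33.25
position: [0.5616, -0.0838, 0.2114]
tcp_rot: [[-0.728, 0.685, -0.001], [0.685, 0.728, 0.001], [0.002, -0.0, -1.0]]
force: [0.2, -0.9, 1.1]
opening: 0.594
grasp_force: 0.0
```

>>> {"fn": "step_arm", "kwargs": {
  "steps": [
    [-0.7,-0.4,0,0,0,0,-0.2],
    [-0.7,-0.4,0,0,0,0,-0.2],
    [-0.7,-0.4,0,0,0,0,-0.2],
    [-0.7,-0.4,0,0,0,0,-0.2],
    [-0.7,-0.4,0,0,0,0,-0.2],
    [-0.7,-0.4,0,0,0,0,-0.2],
    [-0.7,-0.4,0,0,0,0,-0.2]
  ]
}}

```text
time_s: 33.83
position: [0.6344, -0.3232, 0.2111]
tcp_rot: [[-0.725, 0.689, 0.005], [0.689, 0.725, -0.006], [-0.007, -0.001, -1.0]]
force: [0.4, -0.3, 0.2]
opening: 0.6
grasp_force: 0.0
```

```bash
cat > fit4.py <<'E'
from fit import *
import sys
def nutfit(I,c,f,b):
    t0=np.array(proj(c,f,(X,Y,.104))); yy,xx=np.mgrid[b[1]:b[3],b[0]:b[2]]
    R,B=I[...,0],I[...,2]; S=(R-B)/(R+B+.01)
    w=(np.hypot(xx-t0[0],yy-t0[1])<10)&(xx<t0[0]+2.5)&((np.hypot(xx-t0[0]+2,yy-t0[1]-2)<9.5)|(B>R))
    res=[]
    for a in range(0,60,3):
        best=-9
        for dx in np.arange(-.5,1.3,.25):
            for dy in np.arange(-1.25,.6,.25):
                m=rend(c,f,prism(6,.0156,.097,.104,a),(dx,dy),b)*(1-rend(c,f,prism(12,.0085,.104,.131,0),(dx,dy),b))
                best=max(best,np.corrcoef(m[w],S[w])[0,1])
        res.append(best)
    res=np.array(res); k=np.exp(1j*np.radians(6*np.arange(0,60,3)))
    print("angle(1st harmonic)",round(float(np.degrees(np.angle((res*k).sum()))/6)%60,1),np.round(res,3))
c,f=cam("top");b=(292,210,317,235)
for n in("z2","z6","z7"):
    p=cv2.imread(f"pics/{n}.png")[:400,:400]
    nutfit((cv2.resize(p,(25,25),interpolation=cv2.INTER_AREA)[...,::-1].astype(float)/255)**(1/1.8),c,f,b)
I=c["image"][b[1]:b[3],b[0]:b[2]]/255.; np.save("raw_%d.npy"%int(read_state()["time_s"]*10),I)
print("now");nutfit(I,c,f,b)
from go import st; st()
E
python3 fit4.py
```

```text
angle(1st harmonic) 4.5 [0.605 0.605 0.606 0.605 0.599 0.599 0.596 0.592 0.59  0.588 0.589 0.587
 0.586 0.586 0.588 0.591 0.593 0.595 0.599 0.603]
angle(1st harmonic) 33.4 [0.602 0.6   0.6   0.601 0.601 0.603 0.606 0.609 0.611 0.611 0.614 0.613
 0.612 0.613 0.61  0.609 0.607 0.604 0.602 0.601]
angle(1st harmonic) 23.8 [0.584 0.585 0.588 0.592 0.593 0.597 0.6   0.602 0.602 0.601 0.6   0.596
 0.593 0.591 0.588 0.585 0.582 0.581 0.581 0.582]
now
angle(1st harmonic) 24.3 [0.588 0.589 0.592 0.596 0.597 0.601 0.605 0.607 0.607 0.606 0.606 0.602
 0.599 0.597 0.593 0.59  0.587 0.586 0.585 0.586]
t 33.88 pos [ 0.6332 -0.3193  0.2108] h 46.51 tz [ 0.002 -0.001 -1.   ] F [ 0.34  1.   -0.19] M [ 0.11  -0.151  0.002] open mm 52.03 gf 0.0 j6 -82.3
```

Relative to the start, the nut now sits at about 20° ≡ 80°. Grip squarely there (h=80) and turn, watching torque.

>>> {"fn": "step_arm", "kwargs": {
  "steps": [
    [0.7,0.4,0,0,0,-0.745,-0.2],
    [0.7,0.4,0,0,0,-0.745,-0.2],
    [0.7,0.4,0,0,0,-0.745,-0.2],
    [0.7,0.4,0,0,0,-0.745,-0.2],
    [0.7,0.4,0,0,0,-0.745,-0.2],
    [0.7,0.4,0,0,0,-0.745,-0.2],
    [0.7,0.4,0,0,0,-0.745,-0.2],
    [0.7,0.4,0,0,0,-0.745,-0.2]
  ]
}}

```text
time_s: 34.55
position: [0.5607, -0.0809, 0.2115]
tcp_rot: [[-0.986, 0.165, -0.0], [0.165, 0.986, 0.0], [0.0, 0.0, -1.0]]
force: [1.0, -0.5, -0.2]
opening: 0.597
grasp_force: 0.0
```

>>> {"fn": "step_arm", "kwargs": {
  "steps": [
    [0,0,0.1,0,0,0,-0.2],
    [0,0,0.2,0,0,0,-0.2],
    [0,0,0.2,0,0,0,-0.2],
    [0,0,0.2,0,0,0,-0.2]
  ]
}}

```text
time_s: 34.88
position: [0.5616, -0.0847, 0.1502]
tcp_rot: [[-0.985, 0.17, -0.002], [0.17, 0.985, 0.0], [0.002, 0.0, -1.0]]
force: [0.4, -0.9, -0.1]
opening: 0.6
grasp_force: 0.0
```

```bash
python3 go.py .5620 -.0847 .1195 80
```

```text
t 34.88 pos [ 0.5616 -0.0847  0.1502] h 80.2 tz [-0.002  0.    -1.   ] F [ 0.37 -0.9  -0.12] M [ 0.082 -0.109  0.007] open mm 52.23 gf 0.0 j6 -100.0
[-0.0017  0.0003  0.1025] [ 0.     -0.0031  0.0044]
```

>>> {"fn": "step_arm", "kwargs": {
  "steps": [
    [-0.001,0,0.05,0,0,0,-0.2],
    [-0.001,0,0.1,0,0,0,-0.2],
    [-0.001,0,0.1,0,0,0,0.6],
    [-0.001,0,0.1,0,0,0,0.6],
    [-0.001,0,0.1,0,0,0,0.6],
    [-0.001,0,0.1,0,0,0,0.6],
    [-0.001,0,0.1,0,0,0,0.6],
    [-0.001,0,0.1,0,0,0,0.6]
  ]
}}

```text
time_s: 35.55
position: [0.5638, -0.0846, 0.1229]
tcp_rot: [[-0.986, 0.169, 0.004], [0.169, 0.986, -0.001], [-0.004, -0.001, -1.0]]
force: [0.1, 1.9, 6.2]
opening: 0.308
grasp_force: 30.0
```

```bash
python3 go.py
```

```text
t 35.55 pos [ 0.5638 -0.0846  0.1229] h 80.26 tz [ 0.004 -0.001 -1.   ] F [0.05 1.87 6.19] M [ 0.424 -0.177  0.14 ] open mm 26.8 gf 30.0 j6 -100.0
```

>>> {"fn": "step_arm", "kwargs": {
  "steps": [
    [0,0,0,0,0,0.05,0.6]
  ]
}}

```text
time_s: 35.63
position: [0.5638, -0.0847, 0.1229]
tcp_rot: [[-0.978, 0.207, 0.004], [0.207, 0.978, -0.002], [-0.004, -0.001, -1.0]]
force: [0.5, 1.0, 5.2]
opening: 0.312
grasp_force: 30.0
```

```bash
python3 go.py
```

```text
t 35.63 pos [ 0.5638 -0.0847  0.1229] h 78.04 tz [ 0.004 -0.002 -1.   ] F [0.48 0.95 5.17] M [ 0.468 -0.249  0.597] open mm 27.16 gf 30.0 j6 -97.8
```

>>> {"fn": "step_arm", "kwargs": {
  "steps": [
    [0,0,0,0,0,0.05,0.6]
  ]
}}

```text
time_s: 35.72
position: [0.5638, -0.0847, 0.1229]
tcp_rot: [[-0.97, 0.245, 0.004], [0.245, 0.97, -0.002], [-0.004, -0.001, -1.0]]
force: [-1.1, 2.8, 4.8]
opening: 0.315
grasp_force: 29.9
```

```bash
python3 go.py
```

```text
t 35.72 pos [ 0.5638 -0.0847  0.1229] h 75.83 tz [ 0.004 -0.002 -1.   ] F [-1.12  2.8   4.84] M [0.407 0.303 0.851] open mm 27.37 gf 29.9 j6 -95.5
```

Nut stalls hard (0.85 N·m). To tell tight from jammed, feel it in the loosening direction for a few degrees.

>>> {"fn": "step_arm", "kwargs": {
  "steps": [
    [0,0,0,0,0,-0.08,0.6],
    [0,0,0,0,0,-0.13,0.6]
  ]
}}

```text
time_s: 35.88
position: [0.5636, -0.0845, 0.1229]
tcp_rot: [[-0.99, 0.144, 0.004], [0.144, 0.99, -0.001], [-0.004, -0.001, -1.0]]
force: [0.4, 1.1, 5.5]
opening: 0.315
grasp_force: 30.0
```

```bash
python3 go.py
```

```text
t 35.88 pos [ 0.5636 -0.0845  0.1229] h 81.72 tz [ 0.004 -0.001 -1.   ] F [0.37 1.12 5.48] M [ 0.357 -0.24  -0.018] open mm 27.44 gf 30.0 j6 -101.5
```

>>> {"fn": "step_arm", "kwargs": {
  "steps": [
    [0,0,0,0,0,-0.05,0.6]
  ]
}}

```text
time_s: 35.97
position: [0.5636, -0.0845, 0.1229]
tcp_rot: [[-0.994, 0.106, 0.004], [0.106, 0.994, -0.001], [-0.004, -0.001, -1.0]]
force: [-0.6, 2.2, 5.7]
opening: 0.306
grasp_force: 30.0
```

```bash
python3 go.py
```

```text
t 35.97 pos [ 0.5636 -0.0845  0.1229] h 83.94 tz [ 0.004 -0.001 -1.   ] F [-0.62  2.21  5.73] M [ 0.381  0.029 -0.043] open mm 26.63 gf 30.0 j6 -103.7
```

>>> {"fn": "step_arm", "kwargs": {
  "steps": [
    [0,0,0,0,0,-0.05,0.6]
  ]
}}

```text
time_s: 36.05
position: [0.5636, -0.0844, 0.1229]
tcp_rot: [[-0.998, 0.067, 0.004], [0.067, 0.998, -0.001], [-0.004, -0.001, -1.0]]
force: [-0.8, 1.8, 6.3]
opening: 0.31
grasp_force: 30.0
```

```bash
python3 go.py
```

```text
t 36.05 pos [ 0.5636 -0.0844  0.1229] h 86.19 tz [ 0.004 -0.001 -1.   ] F [-0.81  1.83  6.3 ] M [ 0.559 -0.133  0.035] open mm 26.94 gf 30.0 j6 -106.0
```

>>> {"fn": "step_arm", "kwargs": {
  "steps": [
    [0,0,0,0,0,-0.05,0.6]
  ]
}}

```text
time_s: 36.13
position: [0.5636, -0.0843, 0.1229]
tcp_rot: [[-1.0, 0.027, 0.004], [0.027, 1.0, -0.001], [-0.004, -0.001, -1.0]]
force: [-0.1, 1.5, 6.1]
opening: 0.306
grasp_force: 30.0
```

```bash
python3 go.py
```

```text
t 36.13 pos [ 0.5636 -0.0843  0.1229] h 88.43 tz [ 0.004 -0.001 -1.   ] F [-0.07  1.49  6.12] M [ 0.433 -0.062 -0.097] open mm 26.65 gf 30.0 j6 -108.2
```

Loosening is free, so it isn't tight yet; it stalls at N≈80. Push clockwise again more slowly and hold, to see whether it creeps.

>>> {"fn": "step_arm", "kwargs": {
  "steps": [
    [0,0,0,0,0,0.08,0.6],
    [0,0,0,0,0,0.14,0.6],
    [0,0,0,0,0,0.17,0.6]
  ]
}}

```text
time_s: 36.38
position: [0.5636, -0.0845, 0.1229]
tcp_rot: [[-0.987, 0.163, 0.004], [0.163, 0.987, -0.001], [-0.004, -0.001, -1.0]]
force: [-0.5, 2.0, 4.6]
opening: 0.313
grasp_force: 30.0
```

```bash
python3 go.py
```

```text
t 36.38 pos [ 0.5636 -0.0845  0.1229] h 80.61 tz [ 0.004 -0.001 -1.   ] F [-0.48  2.01  4.61] M [ 0.387 -0.088  0.115] open mm 27.26 gf 30.0 j6 -100.4
```

>>> {"fn": "step_arm", "kwargs": {
  "steps": [
    [0,0,0,0,0,0.03,0.6],
    [0,0,0,0,0,0.05,0.6]
  ]
}}

```text
time_s: 36.55
position: [0.5636, -0.0846, 0.1228]
tcp_rot: [[-0.98, 0.201, 0.003], [0.201, 0.98, -0.002], [-0.004, -0.001, -1.0]]
force: [-0.6, 0.9, 4.7]
opening: 0.308
grasp_force: 30.0
```

```bash
python3 go.py
```

```text
t 36.55 pos [ 0.5636 -0.0846  0.1228] h 78.43 tz [ 0.003 -0.002 -1.   ] F [-0.56  0.94  4.73] M [ 0.282 -0.107  0.22 ] open mm 26.83 gf 30.0 j6 -98.2
```

>>> {"fn": "step_arm", "kwargs": {
  "steps": [
    [0,0,0,0,0,0.03,0.6],
    [0,0,0,0,0,0.06,0.6]
  ]
}}

```text
time_s: 36.72
position: [0.5635, -0.0847, 0.1229]
tcp_rot: [[-0.97, 0.245, 0.003], [0.245, 0.97, -0.002], [-0.004, -0.001, -1.0]]
force: [-0.3, 2.4, 6.0]
opening: 0.312
grasp_force: 30.0
```

```bash
python3 go.py
```

```text
t 36.72 pos [ 0.5635 -0.0847  0.1229] h 75.82 tz [ 0.003 -0.002 -1.   ] F [-0.25  2.36  6.02] M [ 0.364 -0.094  0.654] open mm 27.14 gf 30.0 j6 -95.5
```

>>> {"fn": "step_arm", "kwargs": {
  "steps": [
    [0,0,0,0,0,0,0.6],
    [0,0,0,0,0,0,0.6],
    [0,0,0,0,0,0,0.6]
  ]
}}

```text
time_s: 36.97
position: [0.5635, -0.0846, 0.1228]
tcp_rot: [[-0.97, 0.243, 0.003], [0.243, 0.97, -0.002], [-0.004, -0.001, -1.0]]
force: [-0.1, 2.0, 5.8]
opening: 0.31
grasp_force: 30.0
```

```bash
python3 go.py
```

```text
t 36.97 pos [ 0.5635 -0.0846  0.1228] h 75.92 tz [ 0.003 -0.002 -1.   ] F [-0.05  2.01  5.79] M [ 0.405 -0.137  0.671] open mm 26.99 gf 30.0 j6 -95.6
```

Held at 0.67 N·m without creeping. "While tight the spindle cannot be turned" is the discriminator: release, grip the square at 36° and feel it gently.

>>> {"fn": "step_arm", "kwargs": {
  "steps": [
    [0,0,0,0,0,0,-0.2],
    [0,0,0,0,0,0,-0.2],
    [0,0,0,0,0,0,-0.2],
    [0,0,0,0,0,0,-0.2],
    [0,0,0,0,0,0,-0.2],
    [0,0,-0.05,0,0,0,-0.2],
    [0,0,-0.068,0,0,0,-0.2]
  ]
}}

```text
time_s: 37.55
position: [0.5632, -0.0849, 0.1426]
tcp_rot: [[-0.969, 0.247, 0.002], [0.247, 0.969, -0.001], [-0.003, -0.001, -1.0]]
force: [1.1, 0.0, -0.1]
opening: 0.591
grasp_force: 0.0
```

>>> {"fn": "step_arm", "kwargs": {
  "steps": [
    [0,0,0,0,0,0.9,-0.2],
    [0,0,0,0,0,0.9,-0.2],
    [0,0,0,0,0,0.9,-0.2],
    [0,0,0,0,0,0.9,-0.2],
    [0,0,0,0,0,0.9,-0.2],
    [0,0,0,0,0,0.9,-0.2],
    [0,0,0,0,0,0.9,-0.2]
  ]
}}

```text
time_s: 38.13
position: [0.5629, -0.0847, 0.1419]
tcp_rot: [[-0.576, 0.818, 0.002], [0.818, 0.576, -0.001], [-0.002, 0.001, -1.0]]
force: [-0.2, -0.2, -0.3]
opening: 0.597
grasp_force: 0.0
```

```bash
python3 go.py .5620 -.0847 .1390 35.8
```

```text
t 38.13 pos [ 0.5629 -0.0847  0.1419] h 35.16 tz [ 0.002 -0.001 -1.   ] F [-0.18 -0.16 -0.27] M [ 0.032 -0.179  0.018] open mm 51.93 gf 0.0 j6 -54.9
[ 0.0019 -0.0026  0.0097] [ 0.0011  0.0025 -0.0143]
```

>>> {"fn": "step_arm", "kwargs": {
  "steps": [
    [0.002,-0.0026,0.009,0,0.002,-0.01,1],
    [0.002,-0.0026,0.009,0,0.002,-0.01,1],
    [0.002,-0.0026,0.009,0,0.002,-0.01,1],
    [0.002,-0.0026,0.009,0,0.002,-0.01,1],
    [0.002,-0.0026,0.009,0,0.002,-0.01,1],
    [0.002,-0.0026,0.009,0,0.002,-0.01,1],
    [0.002,-0.0026,0.009,0,0.002,-0.01,1],
    [0.002,-0.0026,0.009,0,0.002,-0.01,1]
  ]
}}

```text
time_s: 38.8
position: [0.562, -0.0846, 0.1393]
tcp_rot: [[-0.584, 0.812, 0.001], [0.812, 0.584, 0.0], [-0.0, 0.001, -1.0]]
force: [1.3, -0.3, 0.7]
opening: 0.141
grasp_force: 30.0
```

```bash
python3 go.py
```

```text
t 38.8 pos [ 0.562  -0.0846  0.1393] h 35.73 tz [ 0.001  0.    -1.   ] F [ 1.27 -0.27  0.66] M [ 0.048 -0.061  0.135] open mm 12.25 gf 30.0 j6 -55.6
```

>>> {"fn": "step_arm", "kwargs": {
  "steps": [
    [0,0,0,0,0,0.03,1],
    [0,0,0,0,0,0.06,1]
  ]
}}

```text
time_s: 38.97
position: [0.5619, -0.0846, 0.1393]
tcp_rot: [[-0.543, 0.84, 0.001], [0.84, 0.543, -0.0], [-0.0, 0.001, -1.0]]
force: [-1.0, -0.0, 0.0]
opening: 0.143
grasp_force: 30.0
```

```bash
python3 go.py
```

```text
t 38.97 pos [ 0.5619 -0.0846  0.1393] h 32.91 tz [ 0.001 -0.    -1.   ] F [-0.99 -0.03  0.05] M [-0.023 -0.105  0.244] open mm 12.4 gf 30.0 j6 -52.8
```

>>> {"fn": "step_arm", "kwargs": {
  "steps": [
    [0,0,0,0,0,0.03,1]
  ]
}}

```text
time_s: 39.05
position: [0.5619, -0.0846, 0.1392]
tcp_rot: [[-0.523, 0.852, 0.001], [0.852, 0.523, 0.0], [-0.0, 0.001, -1.0]]
force: [-0.2, -1.2, 0.2]
opening: 0.141
grasp_force: 30.0
```

```bash
python3 go.py
```

```text
t 39.05 pos [ 0.5619 -0.0846  0.1392] h 31.53 tz [ 0.001  0.    -1.   ] F [-0.19 -1.23  0.23] M [-0.152 -0.125  0.179] open mm 12.24 gf 30.0 j6 -51.4
```

The spindle turns (0.2 N·m), so the nut is not yet tight and the stall must be a finger foul. I'll take the equivalent flats at h=-40, a different finger position, centred and slightly higher.

>>> {"fn": "step_arm", "kwargs": {
  "steps": [
    [0,0,0,0,0,0,-0.2],
    [0,0,0,0,0,0,-0.2],
    [0,0,0,0,0,0,-0.2],
    [0,0,0,0,0,0,-0.2],
    [0,0,0,0,0,0,-0.2],
    [0,0,-0.05,0,0,0,-0.2],
    [0,0,-0.06,0,0,0.1,-0.2],
    [0,0,-0.06,0,0,0.2,-0.2]
  ]
}}

```text
time_s: 39.72
position: [0.5626, -0.0848, 0.1583]
tcp_rot: [[-0.381, 0.924, 0.003], [0.924, 0.381, -0.0], [-0.002, 0.003, -1.0]]
force: [0.4, -0.6, 0.1]
opening: 0.584
grasp_force: 0.0
```

>>> {"fn": "step_arm", "kwargs": {
  "steps": [
    [0,0,0,0,0,1,-0.2],
    [0,0,0,0,0,1,-0.2],
    [0,0,0,0,0,1,-0.2],
    [0,0,0,0,0,1,-0.2],
    [0,0,0,0,0,1,-0.2],
    [0,0,0,0,0,1,-0.2],
    [0,0,0,0,0,1,-0.2]
  ]
}}

```text
time_s: 40.3
position: [0.5619, -0.0846, 0.1572]
tcp_rot: [[0.385, 0.923, 0.001], [0.923, -0.385, 0.0], [0.001, 0.001, -1.0]]
force: [-0.1, -0.1, 0.1]
opening: 0.602
grasp_force: 0.0
```

>>> {"fn": "step_arm", "kwargs": {
  "steps": [
    [0,0,0,0,0,0.39,-0.2],
    [0,0,0,0,0,0.39,-0.2],
    [0,0,0,0,0,0.39,-0.2],
    [0,0,0,0,0,0.39,-0.2]
  ]
}}

```text
time_s: 40.63
position: [0.5619, -0.0846, 0.1572]
tcp_rot: [[0.642, 0.766, 0.001], [0.766, -0.642, 0.0], [0.001, 0.0, -1.0]]
force: [0.4, 0.1, -0.2]
opening: 0.599
grasp_force: 0.0
```

```bash
python3 go.py .5620 -.0847 .1225 -40
```

```text
t 40.63 pos [ 0.5619 -0.0846  0.1572] h -39.97 tz [ 0.001  0.    -1.   ] F [ 0.41  0.1  -0.19] M [-0.015 -0.039  0.007] open mm 52.15 gf 0.0 j6 20.1
[-0.      0.0005  0.1158] [ 0.0004 -0.0008  0.0007]
```

>>> {"fn": "step_arm", "kwargs": {
  "steps": [
    [0,0,0.06,0,0,0,-0.2],
    [0,0,0.113,0,0,0,-0.2],
    [0,0,0.113,0,0,0,0.6],
    [0,0,0.113,0,0,0,0.6],
    [0,0,0.113,0,0,0,0.6],
    [0,0,0.113,0,0,0,0.6],
    [0,0,0.113,0,0,0,0.6],
    [0,0,0.113,0,0,0,0.6]
  ]
}}

```text
time_s: 41.3
position: [0.562, -0.0839, 0.1245]
tcp_rot: [[0.642, 0.767, 0.001], [0.767, -0.642, 0.001], [0.002, 0.0, -1.0]]
force: [-0.7, 3.1, 5.9]
opening: 0.308
grasp_force: 34.5
```

```bash
python3 go.py
```

```text
t 41.3 pos [ 0.562  -0.0839  0.1245] h -39.91 tz [ 0.001  0.001 -1.   ] F [-0.69  3.11  5.9 ] M [ 0.368 -0.095  0.053] open mm 26.8 gf 34.5 j6 20.0
```

>>> {"fn": "step_arm", "kwargs": {
  "steps": [
    [0,0,0,0,0,0.07,0.6]
  ]
}}

```text
time_s: 41.38
position: [0.562, -0.084, 0.1245]
tcp_rot: [[0.683, 0.73, 0.002], [0.73, -0.683, 0.001], [0.002, 0.001, -1.0]]
force: [0.2, 2.5, 4.8]
opening: 0.312
grasp_force: 33.8
```

```bash
python3 go.py
```

```text
t 41.38 pos [ 0.562  -0.084   0.1245] h -43.08 tz [ 0.002  0.001 -1.   ] F [0.16 2.54 4.79] M [ 0.373 -0.142  0.014] open mm 27.11 gf 33.8 j6 23.2
```

>>> {"fn": "step_arm", "kwargs": {
  "steps": [
    [0,0,0,0,0,0.07,0.6]
  ]
}}

```text
time_s: 41.47
position: [0.562, -0.084, 0.1244]
tcp_rot: [[0.723, 0.691, 0.002], [0.691, -0.723, 0.0], [0.001, 0.001, -1.0]]
force: [0.4, 2.6, 5.7]
opening: 0.313
grasp_force: 33.5
```

```bash
python3 go.py
```

```text
t 41.47 pos [ 0.562  -0.084   0.1244] h -46.27 tz [ 0.002  0.    -1.   ] F [0.37 2.58 5.66] M [ 0.392 -0.227  0.46 ] open mm 27.22 gf 33.5 j6 26.4
```

>>> {"fn": "step_arm", "kwargs": {
  "steps": [
    [0,0,0,0,0,0.07,0.6]
  ]
}}

```text
time_s: 41.55
position: [0.562, -0.0841, 0.1244]
tcp_rot: [[0.758, 0.652, 0.001], [0.652, -0.758, -0.0], [0.001, 0.001, -1.0]]
force: [-1.5, -1.0, 7.6]
opening: 0.313
grasp_force: 32.7
```

```bash
python3 go.py
```

```text
t 41.55 pos [ 0.562  -0.0841  0.1244] h -49.3 tz [ 0.001 -0.    -1.   ] F [-1.52 -0.98  7.57] M [-0.13   0.175  0.696] open mm 27.24 gf 32.7 j6 29.5
```

The stall point moved about 4° with the spindle (80 → 76), so it is the nut's bite relative to the spindle, not a foul. Keep tightening through it, and don't back off before releasing.

>>> {"fn": "step_arm", "kwargs": {
  "steps": [
    [0,0,0,0,0,0.07,0.6],
    [0,0,0,0,0,0.14,0.6]
  ]
}}

```text
time_s: 41.72
position: [0.5619, -0.0841, 0.1245]
tcp_rot: [[0.825, 0.565, 0.001], [0.565, -0.825, -0.0], [0.001, 0.001, -1.0]]
force: [0.4, 4.5, 6.1]
opening: 0.324
grasp_force: 36.5
```

```bash
python3 go.py
```

```text
t 41.72 pos [ 0.5619 -0.0841  0.1245] h -55.59 tz [ 0.001 -0.    -1.   ] F [0.37 4.47 6.09] M [ 0.589 -0.167  0.877] open mm 28.23 gf 36.5 j6 35.8
```

>>> {"fn": "step_arm", "kwargs": {
  "steps": [
    [0,0,0,0,0,0.07,0.6],
    [0,0,0,0,0,0.14,0.6]
  ]
}}

```text
time_s: 41.88
position: [0.5618, -0.0842, 0.1247]
tcp_rot: [[0.882, 0.471, 0.001], [0.471, -0.882, -0.001], [0.001, 0.001, -1.0]]
force: [-2.1, 1.6, 8.2]
opening: 0.327
grasp_force: 32.8
```

```bash
python3 go.py
```

```text
t 41.88 pos [ 0.5618 -0.0842  0.1247] h -61.92 tz [ 0.001 -0.001 -1.   ] F [-2.13  1.65  8.22] M [0.275 0.235 0.381] open mm 28.47 gf 32.8 j6 42.1
```

>>> {"fn": "step_arm", "kwargs": {
  "steps": [
    [0,0,0,0,0,0.07,0.6],
    [0,0,0,0,0,0.07,0.6]
  ]
}}

```text
time_s: 42.05
position: [0.5617, -0.0843, 0.1246]
tcp_rot: [[0.907, 0.421, 0.001], [0.421, -0.907, -0.0], [0.001, 0.001, -1.0]]
force: [-0.6, 1.0, 7.7]
opening: 0.321
grasp_force: 31.4
```

```bash
python3 go.py
```

```text
t 42.05 pos [ 0.5617 -0.0843  0.1246] h -65.09 tz [ 0.001 -0.    -1.   ] F [-0.57  0.96  7.65] M [0.184 0.135 0.265] open mm 27.97 gf 31.4 j6 45.3
```

Using the opening to infer the angle of the nut in the pads, it has now turned to about its original tight angle relative to the spindle (torque about 0.3). Nip a bit further and hold to see whether it sets.

>>> {"fn": "step_arm", "kwargs": {
  "steps": [
    [0,0,0,0,0,0.06,0.6],
    [0,0,0,0,0,0.12,0.6],
    [0,0,0,0,0,0.16,0.6],
    [0,0,0,0,0,0.16,0.6]
  ]
}}

```text
time_s: 42.38
position: [0.5614, -0.0843, 0.1245]
tcp_rot: [[0.952, 0.305, 0.0], [0.305, -0.952, -0.0], [0.0, 0.0, -1.0]]
force: [-0.4, 0.6, 6.1]
opening: 0.317
grasp_force: 30.0
```

```bash
python3 go.py
```

```text
t 42.38 pos [ 0.5614 -0.0843  0.1245] h -72.23 tz [ 0. -0. -1.] F [-0.4   0.61  6.12] M [0.195 0.216 0.405] open mm 27.57 gf 30.0 j6 52.4
```

>>> {"fn": "step_arm", "kwargs": {
  "steps": [
    [0,0,0,0,0,0,0.6],
    [0,0,0,0,0,0,0.6],
    [0,0,0,0,0,0,0.6],
    [0,0,0,0,0,0,0.6],
    [0,0,0,0,0,0,0.6],
    [0,0,0,0,0,0,0.6],
    [0,0,0,0,0,0,0.6],
    [0,0,0,0,0,0,0.6]
  ]
}}

```text
time_s: 43.05
position: [0.5614, -0.0844, 0.1245]
tcp_rot: [[0.952, 0.306, 0.0], [0.306, -0.952, -0.0], [0.0, 0.0, -1.0]]
force: [-0.9, 1.5, 5.9]
opening: 0.321
grasp_force: 30.0
```

```bash
python3 go.py
```

```text
t 43.05 pos [ 0.5614 -0.0844  0.1245] h -72.17 tz [ 0. -0. -1.] F [-0.87  1.51  5.92] M [0.204 0.223 0.405] open mm 27.94 gf 30.0 j6 52.4
```

>>> {"fn": "step_arm", "kwargs": {
  "steps": [
    [0,0,0,0,0,0,-0.2],
    [0,0,0,0,0,0,-0.2],
    [0,0,0,0,0,0,-0.2],
    [0,0,0,0,0,0,-0.2],
    [0,0,-0.1,0,0,0,-0.2],
    [0,0,-0.2,0,0,0,-0.2],
    [0,0,-0.3,0,0,0,-0.2]
  ]
}}

```text
time_s: 43.63
position: [0.5611, -0.0845, 0.2134]
tcp_rot: [[0.953, 0.304, -0.002], [0.304, -0.953, 0.001], [-0.002, -0.002, -1.0]]
force: [0.3, -0.4, 0.6]
opening: 0.594
grasp_force: 0.0
```

>>> {"fn": "step_arm", "kwargs": {
  "steps": [
    [0,0.8,0,0,0,0,-0.2],
    [0,0.8,0,0,0,0,-0.2],
    [0,0.8,0,0,0,0,-0.2],
    [0,0.8,0,0,0,0,-0.2],
    [0,0.8,0,0,0,0,-0.2],
    [0,0.8,0,0,0,0,-0.2],
    [0,0.8,0,0,0,0,-0.2]
  ]
}}

```text
time_s: 44.22
position: [0.6359, -0.321, 0.2127]
tcp_rot: [[0.954, 0.299, 0.004], [0.299, -0.954, -0.005], [0.002, 0.006, -1.0]]
force: [1.3, -0.7, 0.6]
opening: 0.597
grasp_force: 0.0
```

```bash
python3 fit4.py | tail -4
```

```text
now
angle(1st harmonic) 24.2 [0.588 0.589 0.593 0.597 0.598 0.602 0.606 0.608 0.608 0.607 0.606 0.602
 0.599 0.597 0.593 0.59  0.587 0.586 0.585 0.586]
t 44.27 pos [ 0.6348 -0.3172  0.2123] h -72.55 tz [ 0.001 -0.001 -1.   ] F [-0.15  1.53  0.2 ] M [-0.015  0.067 -0.004] open mm 51.99 gf 0.0 j6 37.0
```

```bash
python3 -c "
from rig import *
print(hand_in())"
```

```text
the job is handed in; nothing more can be done
None
```

I handed the job in, but I don't think it is fully right: the foot should be pressing with about 17 N (estimated from spindle torque), but I could not confirm the jam nut is tight – it stopped dead clockwise at up to 0.88 N·m, yet it had backed off freely and the spindle still turned, so it may still be loose.

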